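# Pack the soldering kit into its foam tray

## Robot

A 7-joint arm with a two-finger parallel gripper is mounted at the origin on a cart in front of the work surface, level with it; the furniture and walls round the work are solid. World frame = base frame: x ahead of the robot, y to its left, z up, the work surface at z = 0. Lengths are in m, angles in rad, forces in N, time in s.
With the tool pointing down it reaches from about 0.35 to 0.9 m from the base axis. Payload 19.9 kg.
Tool frame: the origin (TCP) lies at the very end of the fingers, on their centre line; the grasp point (between the pads) lies 19 mm behind it; z points along the fingers, y is the line along which they close (so a half turn about z gives the same grasp; the last joint's range is limited). The gripper opens to 94 mm and grips with 3 to 60 N. Pads are 16 mm wide; open, the fingers measure 119 mm over their backs; the gripper's body (75 mm by 177 mm) begins 78 mm behind the grasp point.
Start: joints at [1.075, 0.417, -0.01, 1.614, 0.005, 1.111, -0.053], TCP at [0.275, -0.561, 0.205] pointing down, gripper open.
Joint ranges: [-2.81, 2.81], [-0.39, 2.02], [-1.27, 1.25], [0.06, 2.57], [-1.19, 4.33], [0.19, 2], [-2.82, 2.82]. Speed limits (rad/s): [1.89, 1.89, 2.39, 2.39, 3.01, 3.01, 3.01].

## Interface

Orientations are given as a unit quaternion [x, y, z, w].
In Python, from bench import readout, imaging, bot gives the robot as it stands. The module is installed in compiled form; this text tells all that it offers.
- The arm moves only by the tool carry_out, never from a script. Its argument "plan" is a list of rows, each a list of 3 entries, a list of its own where there are three numbers: the shift along the tool's x, y, z in units of 0.8 m (1.0 is 0.8 m), then the turn about the tool's z in units of pi rad (1.0 is pi rad), then the gripper command: -1 is shut, 1 is fully open, values between are in proportion. In form: [[[x, y, z], twist, grip], ...]. A call has exactly 10 rows; each row is the pose to reach, as a shift and turn from the pose commanded when the call began, along the tool's axes at that moment, turning the shorter way round; what a row does not reach only later rows make up. A row lasts 1/12 s, in which the tool goes at most 41.7 mm and 7.16 degrees, less where a joint would pass 70% of its speed; a pose out of reach is approached as far as the arm can. A call with a number of a shift or a turn outside -1 to 1 is refused whole. A call with a gripper value outside its range is refused whole. The fingers move at their own pace and stop on an object; the grip force is fixed at half the most. Time passes only in rows, so rows that repeat a pose let the fingers close, or fill a call up. It gives the time, the measured TCP pose, the force, the opening and the grip force at its end, in the units of the state.
- readout.get_obs(): the state, without advancing time (a new reading comes with each control period).
- imaging.read_camera(name): name is "scene" or "top" or "wrist"; returns the picture (384x512x3 uint8, red, green, blue); there is no depth.
- imaging.camera_info(name): a dict with "mtx" (3x3 intrinsics, pixels), "k1" (the pictures are not rectified: a ray, as slopes to the right and down, at radius r is drawn at 1 + k1 r^2 times it, then the intrinsics apply), "position" and "orientation" of the camera in the world; the wrist camera has in their place "tool_from_camera" (4x4, takes a point from camera to tool coordinates, whose origin is the TCP and whose axes are the flange's). Camera axes: x right, y up, looking along -z (the intrinsics and any distortion apply to the point x, -y, -z); pixel columns grow to the right and rows downward; lengths in m; the calibration is good to about 2 mm. A picture is of the moment at which its call begins: read the wrist's pose just before it. camera_info takes no time and is no camera call.
- bot.sign_off(): hands the job in; it is judged then, once.
The state is a dict: "clock": time; "joint_pos": joint angles; "joint_vel": joint speeds; "joint_efforts": joint torques, N m; "ee_pos": TCP position; "tool_rot": TCP orientation; "contact_force": force on the tool from outside, world axes, zero at the start; "torque": the same for the moment, N m; "opening": opening from 0.0 (shut) to 1.0 (fully open); "grip_force": force on a finger pad.
Only numpy, scipy, OpenCV 4.12 (cv2) and the standard library are available. Lean on these libraries where they do the work, as an engineer would, in place of code of your own. Each camera call takes 0.05 s, during which the arm holds its last target. There are 200 camera calls.

## Task

Pack the soldering kit for a service call: lay the reel of solder, the tin of tip tinner, the desoldering wick and the flux syringe each flat and fully down in the foam cutout made for it, with the wick's loose end and the syringe's nozzle pointing the way their cutouts show. Leave the jar of screws and the glass dish of small parts standing where they are.

Things in the scene. Friction and masses are not known exactly. Their poses are not given: they have to be found in the camera images.
- solder_reel: Round reel of solder wire lying flat on the bench, white and grey with a red ring on its upper face; 57 mm across, 26 mm high, about 90 g. Origin: centre of its underside, z up. Either way about its axis is the same.
- tinner_tin: Flat round tin with a press lid, white with a red label on top; 47 mm across at the lid (upper 7 mm), 44 mm below it, 19 mm high, about 50 g. Origin: centre of its underside, z up. Any turn about z is the same.
- wick_spool: Desoldering braid in a flat yellow round case, 44 mm across, 11 mm high, about 20 g, lying flat; a short end of copper braid sticks out along its own -y. Origin at underside height, z up; the centre of the round case is 11 mm from it along own +y, the braid (too thin to matter when gripping) ends 33 mm along -y.
- flux_nozzle (a point): Nozzle end of the amber flux syringe that lies flat on the bench: 120 mm long, 20 mm wide, 19 mm high, about 30 g. The point is on its centre line at underside height; z up. From here the syringe runs along this frame's +y to the plunger end 120 mm away; grip it at its middle (60 mm along +y), across x.
- module_reel: Dark foam module in the case tray with the largest round cutout: 65 mm across, 14 mm deep, centred, blue floor 8 mm above the underside, rim bevelled 3 mm. Fixed, 142 x 83 x 22 mm (x, y, z); origin centre of underside, 2.5 mm over the bench. A finger slot 34 mm wide, as deep, crosses it along x to 66 mm either side of the centre.
- module_tin: Dark foam module in the case tray with the smaller plain round cutout: 55 mm across, 10 mm deep, centred, blue floor 12 mm above the underside, rim bevelled 3 mm. Fixed, 142 x 83 x 22 mm (x, y, z); origin centre of underside, 2.5 mm over the bench. A finger slot 34 mm wide, as deep, crosses it along x to 66 mm either side of the centre.
- module_wick: Dark foam module, keyhole cutout, 7 mm deep, floor 15 mm above the underside: round, 52 mm, centred at y = +11 mm, with a 16 mm wide channel along -y to y = -37 mm for the loose braid. Wick home: origin over origin, axes alike. Fixed, 142 x 83 x 22 mm (x, y, z); origin centre of underside, 2.5 mm over the bench. A finger slot, as deep, 34 mm wide, crosses it there along x to 66 mm either side.
- module_syringe: Dark foam module, long cutout: 128 mm in x, 28 mm wide, 10 mm deep, centred, floor 12 mm above the underside, printed syringe shadow (plunger pale), nozzle to +x. Syringe home: nozzle end at x = 60 mm, y = 0, its +y along the module's -x. Fixed, 142 x 83 x 22 mm (x, y, z); origin centre of underside, 2.5 mm over the bench. As deep a slot, 34 mm wide, crosses it along y to 37 mm either side.
- screw_jar: Bystander: jar with a black screw lid, 48 mm across, 51 mm high, loose, standing behind the work. Not part of the kit. Origin: centre of its underside.
- parts_dish: Bystander: round clear glass dish with small parts, 74 mm across, 16 mm high, loose, standing at the front edge of the bench to the left of the tray. Not part of the kit. Origin: centre of its underside.
There are look-alikes about, which are no part of the job. Of the things like the wick_spool, leave any that is red; of the rest the smaller one is meant.

How it is judged:
By the outcome, as a careful person would: the job done as asked, in the order asked, and still so for the second after the job is handed in, with the robot touching nothing.
It also fails if it takes over 102 s, if anything falls off the work surface, if the arm or the gripper's body presses on something with over 40 N, if the wrist force passes 120 N, or if a joint passes its speed limit or range.

## Working session

There is one attempt and no reset: what is moved stays moved. The work goes in short steps, Python scripts to look and compute and a tool call to move; the robot and the scene stay as the last step left them, time stands still between calls to the robot, and variables do not carry over. Pictures are saved under pics/ and viewed, at most 17 in all, crops included, and the job is handed in when it is done.

Besides the shell and the picture viewer there is one more tool, called after ">>>" as name([rows], argument=value, ...), one row to a line, values as JSON. carry_out: Moves the arm, as the interface text tells. Its arguments: {"type":"object","properties":{"plan":{"type":"array","items":{"type":"array"}}},"required":["plan"]}

```bash
mkdir -p pics
cat > h.py <<'E'
import numpy as np, cv2
from scipy.spatial.transform import Rotation as R
from bench import readout, imaging, bot
def cam(name, obs=None):
    i=imaging.camera_info(name); K=np.array(i["mtx"]); k1=i["k1"]
    if name=="wrist":
        o=obs or readout.get_obs(); T=np.eye(4); T[:3,:3]=R.from_quat(o["tool_rot"]).as_matrix(); T[:3,3]=o["ee_pos"]
        T=T@np.array(i["tool_from_camera"]); return K,k1,T[:3,3],T[:3,:3]
    q=np.array(i["orientation"]); M=R.from_quat(q).as_matrix() if q.size==4 else q
    return K,k1,np.array(i["position"]),M
def ray(c,uv):
    K,k1,p,M=c; uv=np.atleast_2d(np.array(uv,float))
    s=cv2.undistortPoints(uv[:,None],K,np.array([k1,0,0,0.]))[:,0]
    # iterate for accuracy
    d=np.linalg.inv(K)@np.c_[uv,np.ones(len(uv))].T; d=d[:2].T; s=d.copy()
    for _ in range(30): s=d/(1+k1*(s**2).sum(1,keepdims=True))
    return p,(M@np.c_[s[:,0],-s[:,1],-np.ones(len(s))].T).T
def plane(c,uv,z):
    p,d=ray(c,uv); return p+d*((z-p[2])/d[:,2])[:,None]
def proj(c,X):
    K,k1,p,M=c; q=(np.atleast_2d(X)-p)@M; s=np.c_[q[:,0],-q[:,1]]/-q[:,2:]
    s=s*(1+k1*(s**2).sum(1,keepdims=True)); return s@K[:2,:2].T+K[:2,2]
def tri(c1,u1,c2,u2):
    p,d=ray(c1,u1);q,e=ray(c2,u2);d=d[0];e=e[0]
    t=np.linalg.lstsq(np.c_[d,-e],q-p,rcond=None)[0]; a=p+d*t[0];b=q+e*t[1]; return (a+b)/2,np.linalg.norm(a-b)
def snap(name,fn):
    im=imaging.read_camera(name); cv2.imwrite("pics/"+fn,im[:,:,::-1]); return im
E
python3 - <<'E'
from h import *
o=readout.get_obs(); print(o["ee_pos"],o["tool_rot"],o["opening"],o["clock"])
a=snap("scene","s0.png");b=snap("top","t0.png");w=snap("wrist","w0.png")
for n in("scene","top"):
    c=cam(n);print(n,c[2],c[3][:,2],c[0].tolist(),c[1])
print(imaging.camera_info("wrist"))
cv2.imwrite("pics/top_big.png",cv2.resize(b,(800,600),interpolation=cv2.INTER_CUBIC)[:,:,::-1])
cv2.imwrite("pics/scene_big.png",cv2.resize(a,(800,600),interpolation=cv2.INTER_CUBIC)[:,:,::-1])
E
```

```text
[ 0.27440336 -0.56114014  0.20483837] [ 9.74251531e-01  2.25463094e-01 -1.65295217e-04 -5.66317304e-04] 1.0036287221707383 0.0
scene [0.08413174 0.26054099 0.64936379] [-0.60224829  0.38318238  0.70033439] [[350.92463134459183, 0.0, 258.59323717691626], [0.0, 350.92463134459183, 194.84552135545187], [0.0, 0.0, 1.0]] -0.10846140582734472
top [ 0.42970655 -0.08675333  0.86721106] [-0.18251162 -0.01884898  0.983023  ] [[372.05571806624397, 0.0, 246.70794104590647], [0.0, 372.05571806624397, 196.58984716750007], [0.0, 0.0, 1.0]] -0.04978341213319741
{'mtx': array([[320.66771987,   0.        , 257.61236791],
       [  0.        , 320.66771987, 191.1368787 ],
       [  0.        ,   0.        ,   1.        ]]), 'k1': 0.0028350395017682187, 'tool_from_camera': array([[ 3.69432557e-04,  9.72922614e-01,  2.31130809e-01,
         6.72611110e-02],
       [ 9.99998400e-01,  4.51245578e-05, -1.78831490e-03,
         4.64891174e-04],
       [-1.75032168e-03,  2.31131100e-01, -9.72921041e-01,
        -1.79968798e-01],
       [ 0.00000000e+00,  0.00000000e+00,  0.00000000e+00,
         1.00000000e+00]])}
```

View pics/top_big.png

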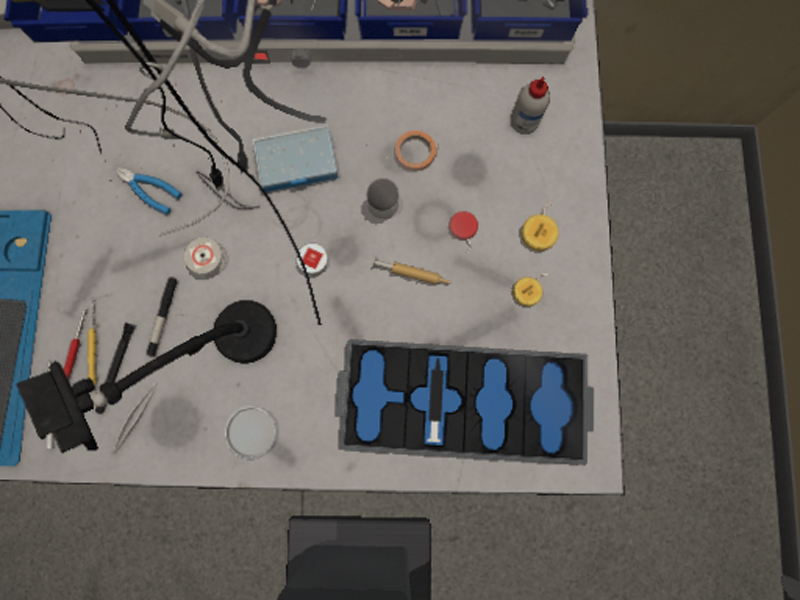

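View pics/scene_big.png

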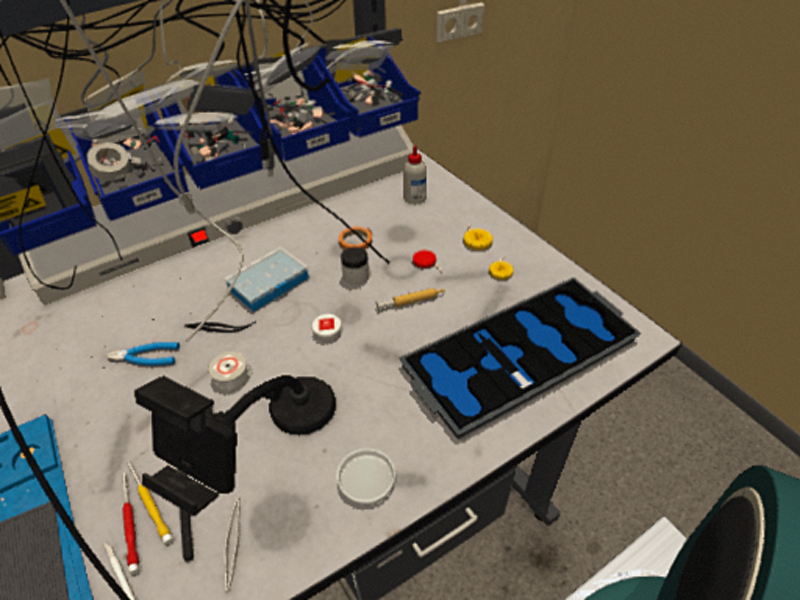

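Top view (800x600): the reel is at (203,256), the tin at (312,258) and the syringe at (413,271) with its nozzle to the right. The jar is at (382,197) and the dish at (251,432). The tray modules, left to right, are wick (373,397), syringe (435,400), tin (494,404) and reel (551,408).

Spool candidates: red (463,226), large yellow (540,232), small yellow (528,291). The red one is excluded, and the smaller yellow at (528,291) fits the description. I'll confirm it in a crop.

```bash
cat > seg.py <<'E'
from h import *
a=cv2.imread("pics/s0.png");b=cv2.imread("pics/t0.png")
cs,ct=cam("scene"),cam("top")
def blobs(im,lo,hi,amin=25):
    m=cv2.inRange(cv2.cvtColor(im,cv2.COLOR_BGR2HSV),lo,hi); n,l,s,c=cv2.connectedComponentsWithStats(m)
    return [(c[i].round(1).tolist(),int(s[i,4]),l==i) for i in range(1,n) if s[i,4]>amin]
if __name__=="__main__":
    for nm,lo,hi in(("yellow",(20,140,120),(32,255,255)),("blue",(100,120,70),(118,255,255)),("red",(0,150,120),(8,255,255)),("amber",(10,90,100),(22,230,255))):
        for cn,im in(("top",b),("scene",a)): print(nm,cn,[x[:2] for x in blobs(im,lo,hi)])
    for nm,u,v in(("cable",(320,325),(388,262)),("jarlid",(381,190),(354,256)),("reel",(203,255),(229,366)),("tin",(312,258),(327,325)),("syr tip",(449,283),(443,291)),("syr end",(375,262),(378,305)),("wick",(528,291),(501,269)),("lampbase",(245,331),(303,403)),("bottle",(538,83),(414,155)),("dish",(251,432),(366,478))):
        print(nm,*tri(ct,np.array(u)*.64,cs,np.array(v)*.64))
    print(plane(ct,np.array([(346,342),(587,353),(585,462),(343,448)])*.64,.03))
    cv2.imwrite("pics/c1.png",cv2.resize(b[120:300,200:400],(800,720)[:2],interpolation=cv2.INTER_CUBIC)[:600])
E
python3 seg.py
```

```text
yellow top [([345.2, 148.4], 357), ([337.5, 186.3], 216), ([58.4, 226.4], 119)]
yellow scene [([305.4, 152.0], 183), ([320.4, 172.1], 136), ([97.3, 326.1], 210)]
blue top [([67.4, 4.8], 27), ([261.0, 11.0], 147), ([40.5, 11.3], 327), ([90.5, 12.4], 38), ([135.5, 11.5], 32), ([195.2, 11.5], 91), ([339.1, 11.8], 134), ([97.3, 121.9], 254), ([188.6, 116.5], 33), ([13.3, 196.6], 2590), ([237.9, 253.0], 1005), ([278.6, 254.8], 593), ([315.6, 258.4], 923), ([352.5, 260.5], 979)]
blue scene [([213.8, 52.3], 80), ([203.4, 44.8], 32), ([149.9, 50.7], 31), ([214.8, 62.6], 54), ([249.6, 67.4], 54), ([163.6, 75.3], 36), ([212.2, 78.3], 31), ([107.7, 90.2], 46), ([53.9, 103.6], 83), ([118.1, 97.0], 27), ([152.5, 97.0], 37), ([49.4, 116.4], 142), ([76.9, 119.6], 69), ([32.0, 137.3], 85), ([5.7, 146.7], 29), ([174.3, 186.6], 224), ([373.5, 202.9], 438), ([348.7, 215.3], 512), ([323.2, 224.5], 211), ([95.9, 226.3], 241), ([313.6, 231.8], 94), ([288.8, 245.4], 755), ([28.0, 281.4], 198), ([4.4, 291.3], 56), ([11.6, 299.5], 40), ([3.7, 307.7], 41), ([17.5, 322.3], 102), ([38.8, 339.7], 28), ([45.9, 35
[... 1348 characters left out ...]
3] 0.0067273694158154615
reel [0.66270954 0.20668397 0.02177026] 0.0035404460631211347
tin [0.66197396 0.04162563 0.01375308] 0.002650258330348103
syr tip [ 0.62860545 -0.16606292  0.00436304] 0.00028801679809802076
syr end [ 0.65891857 -0.05334608  0.00832686] 0.00043294086200071515
wick [ 0.61726828 -0.28629902  0.00425124] 0.0010210354692373033
lampbase [0.54958599 0.13952342 0.00817664] 0.0016144830632031078
bottle [ 0.90590063 -0.29084563  0.09910004] 0.004671324127720601
dish [0.40103311 0.12317306 0.00460681] 0.0014271642849082613
[[ 0.53301509 -0.01421954  0.03      ]
 [ 0.5215326  -0.36293099  0.03      ]
 [ 0.36809947 -0.3537533   0.03      ]
 [ 0.38274685 -0.01407877  0.03      ]]
```

View pics/c1.png

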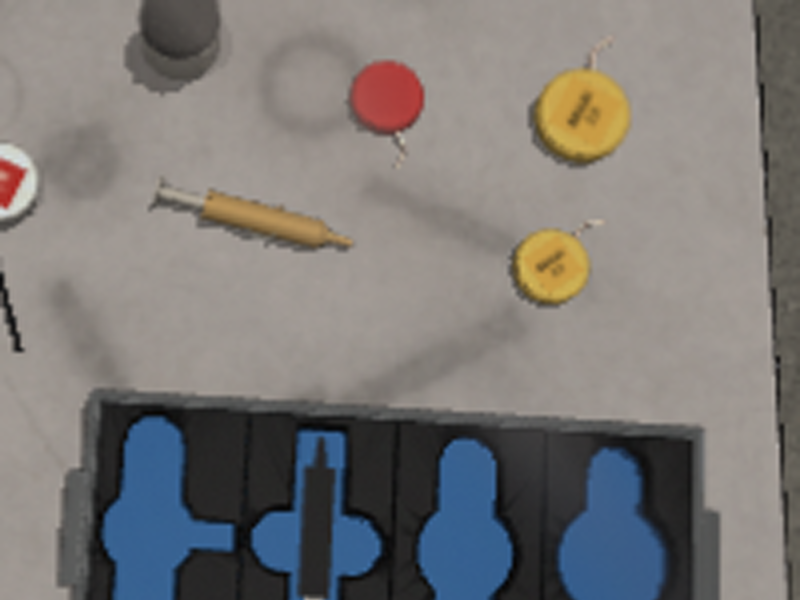

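The crop confirms it: the small yellow spool at crop (551,266) has a visibly smaller case than the large yellow one at (583,115), with its braid pointing up and right. A cable end hangs at about z=0.22 near (0.53, 0.00), so I'll trace it before moving.

Run:
```python
from seg import *
A=cv2.resize(a[0:180,100:290],None,fx=3.3,fy=3.3,interpolation=cv2.INTER_CUBIC)
B=cv2.resize(b[0:215,40:215],None,fx=2.79,fy=2.79,interpolation=cv2.INTER_CUBIC)
c=np.zeros((600,800,3),np.uint8)
A=cv2.resize(a[0:180,130:260],(400,554)); B=cv2.resize(b[0:215,60:215],(400,555))
c[:554,:400]=A; c[:555,400:]=B
cv2.imwrite("pics/c2.png",c)
# syringe orientation, tray slots
for n,u,im,c in(("top",None,b,ct),):
    for lo,hi,A0 in(((100,120,70),(118,255,255),500),):
        for p,ar,m in blobs(im,lo,hi,A0):
            if p[1]<220: continue
            ys,xs=np.nonzero(m); W=plane(c,np.c_[xs,ys],.0145)
            print(np.round(p),W.min(0).round(4),W.max(0).round(4),"mid",((W.min(0)+W.max(0))/2).round(4))
```

```text
[238. 253.] [ 0.3949 -0.0981  0.0145] [ 0.5237 -0.0251  0.0145] mid [ 0.4593 -0.0616  0.0145]
[279. 255.] [ 0.3899 -0.1797  0.0145] [ 0.5159 -0.1094  0.0145] mid [ 0.4529 -0.1445  0.0145]
[316. 258.] [ 0.3845 -0.2544  0.0145] [ 0.5123 -0.2022  0.0145] mid [ 0.4484 -0.2283  0.0145]
[352. 260.] [ 0.381  -0.3407  0.0145] [ 0.5087 -0.2813  0.0145] mid [ 0.4449 -0.311   0.0145]
```

View pics/c2.png

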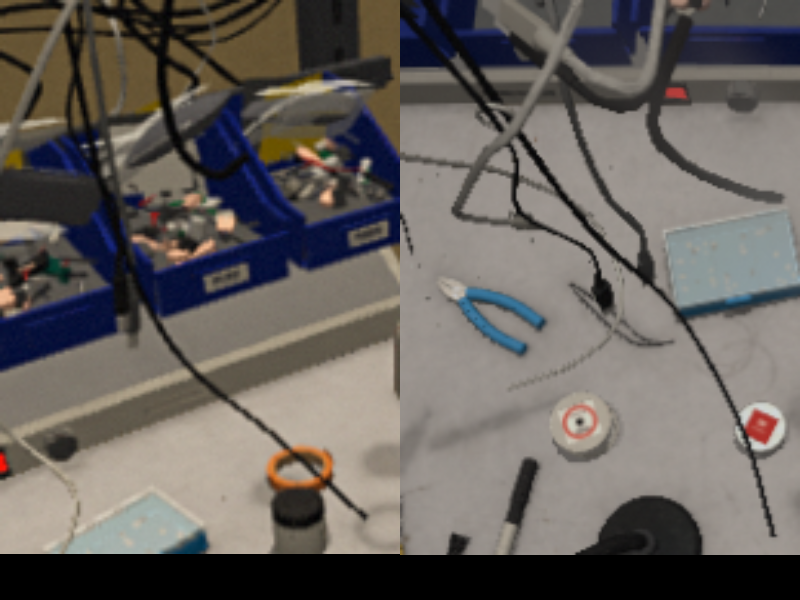

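Run:
```python
from seg import *
from scipy.interpolate import interp1d
L=np.array([(75,20),(95,120),(120,230),(135,285),(170,345),(220,395),(300,452),(365,517)],float);L=np.c_[130+L[:,0]*.325,L[:,1]*180/554]
T=np.array([(430,20),(500,120),(560,193),(600,240),(650,280),(690,325),(735,420),(773,535)],float);T=np.c_[60+(T[:,0]-400)*155/400,T[:,1]*215/555]
d=lambda P,n:interp1d(np.arange(len(P)),P,axis=0)(np.linspace(0,len(P)-1,n))
for u in d(T,15):
    r=[(tri(ct,u,cs,v)) for v in d(L,200)]
    r=min(r,key=lambda x:x[1]); print(r[0].round(3),round(r[1],4))
# phone holder points top/scene
for n,u,v in(("head top",(22,385),(138,385)),("head corner",(65,365),(190,377)),("gooseneck bend",(112,392),(228,420)),("neck mid",(200,345),(262,385))):
    print(n,*tri(ct,np.array(u)*.64,cs,np.array(v)*.64))
```

```text
[0.685 0.092 0.509] 0.0539
[0.675 0.088 0.503] 0.0327
[0.663 0.083 0.498] 0.0108
[0.658 0.08  0.483] 0.0
[0.66  0.079 0.447] 0.0
[0.661 0.078 0.421] 0.0
[0.662 0.076 0.393] 0.0004
[0.667 0.073 0.357] 0.0003
[0.669 0.067 0.324] 0.0001
[0.665 0.06  0.3  ] 0.0003
[0.657 0.051 0.282] 0.0
[0.631 0.038 0.262] 0.0001
[0.603 0.024 0.25 ] 0.0003
[0.566 0.012 0.237] 0.0001
[ 0.53  -0.     0.218] 0.0003
head top [0.45267124 0.30387575 0.27450666] 0.0018938455727914904
head corner [0.47206594 0.26774466 0.24438464] 0.01609857919825738
gooseneck bend [0.44864986 0.24810898 0.18175641] 0.0051443980402949945
neck mid [0.52192411 0.18174706 0.10788533] 0.01927819219240776
```

The cable hangs from about (0.53, 0.00, 0.22) up to (0.66, 0.08, 0.48), right over the tin. To reach the reel I'll go round it on the robot's side, then take the tin slowly while watching the force.

```bash
cat > go.py <<'E'
import sys
from h import *
def go(*wps):
    """wps: (x,y,z,closing azimuth deg). prints shift in tool axes /0.8 and twist/pi from the present pose"""
    o=readout.get_obs(); M=R.from_quat(o["tool_rot"]).as_matrix(); p=np.array(o["ee_pos"])
    az=np.degrees(np.arctan2(M[1,1],M[0,1])); print("at",p.round(4),"az",round(az,2),"t",round(o["clock"],2),"F",np.round(o["contact_force"],1),"open",round(o["opening"],3),"grip",round(o["grip_force"],1),"tilt z",M[:,2].round(3))
    for w in wps:
        d=M.T@(np.array(w[:3])-p)/.8; t=-((w[3]-az+180)%360-180)/180
        print(w,"->",d.round(4),round(t,4))
if __name__=="__main__": go(*[tuple(map(float,a.split(","))) for a in sys.argv[1:]])
E
python3 go.py 0.40,-0.2,0.25,-15 0.43,0.03,0.24,38
```

```text
at [ 0.2744 -0.5612  0.205 ] az -63.94 t 0.15 F [-0.4 -0.6  1. ] open 0.998 grip 0.0 tilt z [-0.     0.001 -1.   ]
(0.4, -0.2, 0.25, -15.0) -> [ 0.3394 -0.3367 -0.056 ] -0.2719
(0.43, 0.03, 0.24, 38.0) -> [ 0.4994 -0.5785 -0.0433] -0.5664
```

>>> carry_out([
  [[0.34,-0.337,-0.056],-0.27,1],
  [[0.34,-0.337,-0.056],-0.27,1],
  [[0.34,-0.337,-0.056],-0.27,1],
  [[0.34,-0.337,-0.056],-0.27,1],
  [[0.34,-0.337,-0.056],-0.27,1],
  [[0.34,-0.337,-0.056],-0.27,1],
  [[0.34,-0.337,-0.056],-0.27,1],
  [[0.34,-0.337,-0.056],-0.27,1],
  [[0.34,-0.337,-0.056],-0.27,1],
  [[0.34,-0.337,-0.056],-0.27,1],
])

```text
clock: 0.98
ee_pos: [0.4023, -0.1944, 0.2512]
tool_rot: [0.793, 0.609, 0.0, 0.0]
contact_force: [1.0, -0.2, 0.9]
opening: 1.0
grip_force: 0.0
```

```bash
python3 go.py 0.43,0.03,0.24,38 0.60,0.165,0.22,38
```

```text
at [ 0.4023 -0.1944  0.2512] az -15.0 t 0.98 F [ 1.  -0.2  0.9] open 1.0 grip 0.0 tilt z [ 0.001 -0.    -1.   ]
(0.43, 0.03, 0.24, 38.0) -> [ 0.2799 -0.0392  0.014 ] -0.2945
(0.6, 0.165, 0.22, 38.0) -> [0.4979 0.1224 0.0392] -0.2945
```

>>> carry_out([
  [[0.28,-0.039,0.014],-0.294,1],
  [[0.28,-0.039,0.014],-0.294,1],
  [[0.28,-0.039,0.014],-0.294,1],
  [[0.28,-0.039,0.014],-0.294,1],
  [[0.28,-0.039,0.014],-0.294,1],
  [[0.28,-0.039,0.014],-0.294,1],
  [[0.28,-0.039,0.014],-0.294,1],
  [[0.4,0.05,0.02],-0.294,1],
  [[0.498,0.122,0.039],-0.294,1],
  [[0.498,0.122,0.039],-0.294,1],
])

```text
clock: 1.82
ee_pos: [0.529, 0.1022, 0.2287]
tool_rot: [0.442, 0.897, 0.0, 0.001]
contact_force: [0.6, -2.6, 1.3]
opening: 1.002
grip_force: 0.0
```

```bash
python3 go.py 0.60,0.165,0.22,38 0.663,0.207,0.2,38
```

```text
at [0.529  0.1022 0.2287] az 37.5 t 1.82 F [ 0.6 -2.6  1.3] open 1.002 grip 0.0 tilt z [ 0.001 -0.001 -1.   ]
(0.6, 0.165, 0.22, 38.0) -> [0.0083 0.1182 0.011 ] -0.0028
(0.663, 0.207, 0.2, 38.0) -> [0.002  0.2127 0.036 ] -0.0028
```

>>> carry_out([
  [[0.008,0.05,0.005],0,1],
  [[0.008,0.1,0.01],0,1],
  [[0.005,0.15,0.02],0,1],
  [[0.002,0.2,0.03],0,1],
  [[0.002,0.211,0.036],0,1],
  [[0.002,0.211,0.036],0,1],
  [[0.002,0.211,0.036],0,1],
  [[0.002,0.211,0.036],0,1],
  [[0.002,0.211,0.036],0,1],
  [[0.002,0.211,0.036],0,1],
])

```text
clock: 2.65
ee_pos: [0.6602, 0.2048, 0.2009]
tool_rot: [0.442, 0.897, 0.0, 0.001]
contact_force: [-1.0, -0.3, 0.1]
opening: 0.998
grip_force: 0.0
```

Run:
```python
from h import *
from go import go
go()
o=readout.get_obs(); c=cam("wrist",o); im=snap("wrist","w1.png")
print("expect",proj(c,[[.6627,.2067,.026]]))
np.save("w1.npy",np.array([*o["ee_pos"],*o["tool_rot"]]))
```

```text
at [0.6602 0.2048 0.2009] az 37.53 t 2.65 F [-1.  -0.3  0.1] open 0.998 grip 0.0 tilt z [ 0.001 -0.    -1.   ]
expect [[259.99496049 174.74428812]]
```

View pics/w1.png

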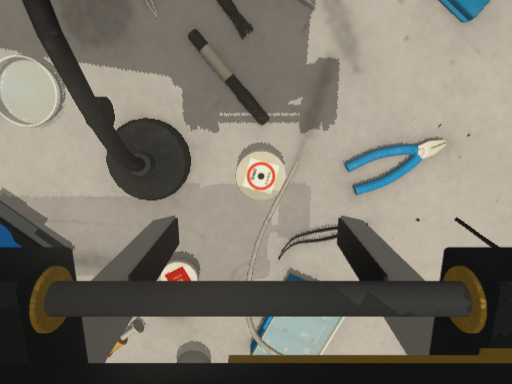

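The wrist view shows the reel with its red ring centred at (261,175), 1 px from prediction. The lamp base at (148,158) and pliers are clear of the fingers.

```bash
cat > ring.py <<'E'
from h import *
def cen(im,lo,hi,near,rad=60,ero=0):
    h=cv2.cvtColor(np.ascontiguousarray(im[:,:,::-1]),cv2.COLOR_BGR2HSV); m=cv2.inRange(h,lo,hi)
    k=np.zeros_like(m); cv2.circle(k,tuple(int(v) for v in near),rad,255,-1); m&=k
    m=cv2.morphologyEx(m,cv2.MORPH_OPEN,np.ones((2,2),np.uint8))
    p=cv2.findNonZero(m); (x,y),r=cv2.minEnclosingCircle(p); h=cv2.convexHull(p); M=cv2.moments(h)
    return (M["m10"]/M["m00"],M["m01"]/M["m00"]),(x,y,r),m
E
python3 - <<'E'
from ring import *
from go import go
im=cv2.imread("pics/w1.png")[:,:,::-1]; s=np.load("w1.npy"); c=cam("wrist",dict(ee_pos=s[:3],tool_rot=s[3:]))
u,cc,_=cen(im,(0,110,100),(10,255,255),(261,175),30); print(u,cc,plane(c,[u],.026)); x,y,_=plane(c,[u],.026)[0]
go((x,y,.09,37.5),(x,y,.006,37.5))
E
```

```text
(261.5817213344547, 176.64816372301652) (261.5, 176.5, 14.23034954071045) [[0.66544477 0.20606546 0.026     ]]
at [0.6602 0.2049 0.2008] az 37.53 t 2.7 F [-0.4  0.3 -0.3] open 0.999 grip 0.0 tilt z [ 0.001 -0.    -1.   ]
(np.float64(0.6654447668878086), np.float64(0.20606546411720783), 0.09, 37.5) -> [-0.0027  0.006   0.1385] 0.0002
(np.float64(0.6654447668878086), np.float64(0.20606546411720783), 0.006, 37.5) -> [-0.0026  0.0059  0.2435] 0.0002
```

>>> carry_out([
  [[-0.003,0.006,0.03],0,1],
  [[-0.003,0.006,0.07],0,1],
  [[-0.003,0.006,0.11],0,1],
  [[-0.003,0.006,0.138],0,1],
  [[-0.003,0.006,0.138],0,1],
  [[-0.003,0.006,0.138],0,1],
  [[-0.003,0.006,0.138],0,1],
  [[-0.003,0.006,0.138],0,1],
  [[-0.003,0.006,0.138],0,1],
  [[-0.003,0.006,0.138],0,1],
])

```text
clock: 3.53
ee_pos: [0.6661, 0.2069, 0.0907]
tool_rot: [0.442, 0.897, 0.0, 0.001]
contact_force: [0.3, -0.3, -0.4]
opening: 0.999
grip_force: 0.0
```

Run:
```python
from ring import *
from go import go
o=readout.get_obs(); c=cam("wrist",o); im=snap("wrist","w2.png"); e=proj(c,[[.6654,.206,.026]])[0]
u,cc,_=cen(im,(0,110,100),(10,255,255),e,45); print(e,u,cc,plane(c,[u],.026))
s=np.load("w1.npy"); print(tri(c,u,cam("wrist",dict(ee_pos=s[:3],tool_rot=s[3:])),(261.6,176.6)))
x,y,_=plane(c,[u],.026)[0]; go((x,y,.006,37.5))
```

```text
[255.49643194 200.54588706] (255.34115226337448, 200.0089163237311) (255.3023223876953, 200.02325439453125, 20.32819938659668) [[0.66503557 0.20627343 0.026     ]]
(array([0.66575667, 0.20552771, 0.02229614]), np.float64(0.00029725507117133056))
at [0.6659 0.2068 0.0905] az 37.57 t 3.58 F [-0.7  0.3  1.2] open 0.999 grip 0.0 tilt z [ 0.001  0.    -1.   ]
(np.float64(0.6650355721828287), np.float64(0.20627342892759087), 0.006, 37.5) -> [ 0.0002 -0.0014  0.1056] 0.0004
```

>>> carry_out([
  [[0,-0.001,0.04],0,1],
  [[0,-0.001,0.08],0,1],
  [[0,-0.001,0.105],0,1],
  [[0,-0.001,0.105],0,1],
  [[0,-0.001,0.105],0,-1],
  [[0,-0.001,0.105],0,-1],
  [[0,-0.001,0.105],0,-1],
  [[0,-0.001,0.105],0,-1],
  [[0,-0.001,0.105],0,-1],
  [[0,-0.001,0.105],0,-1],
])

```text
clock: 4.42
ee_pos: [0.6652, 0.2062, 0.0061]
tool_rot: [0.442, 0.897, 0.0, 0.0]
contact_force: [-1.0, -0.1, 0.3]
opening: 0.61
grip_force: 0.3
```

```bash
python3 go.py 0.665,0.206,0.17,37.5 0.60,0.165,0.2,37.5 0.43,0.05,0.2,0 0.445,-0.311,0.15,-2.75
```

```text
at [0.6652 0.2062 0.0061] az 37.57 t 4.42 F [-1.  -0.1  0.3] open 0.61 grip 0.3 tilt z [ 0.001  0.    -1.   ]
(0.665, 0.206, 0.17, 37.5) -> [-2.000e-04 -2.000e-04 -2.049e-01] 0.0004
(0.6, 0.165, 0.2, 37.5) -> [ 0.0088 -0.0958 -0.2424] 0.0004
(0.43, 0.05, 0.2, 0.0) -> [ 0.0244 -0.3519 -0.2426] 0.2087
(0.445, -0.311, 0.15, -2.75) -> [-0.3446 -0.6123 -0.1801] 0.224
```

>>> carry_out([
  [[0,0,0],0,-1],
  [[0,0,0],0,-1],
  [[0,0,-0.03],0,-1],
  [[0,0,-0.07],0,-1],
  [[0,0,-0.11],0,-1],
  [[0,0,-0.16],0,-1],
  [[0,0,-0.205],0,-1],
  [[0.004,-0.04,-0.23],0,-1],
  [[0.009,-0.09,-0.243],0,-1],
  [[0.011,-0.13,-0.243],0,-1],
])

```text
clock: 5.25
ee_pos: [0.576, 0.1497, 0.2019]
tool_rot: [0.441, 0.897, 0.001, 0.001]
contact_force: [0.7, -0.2, -0.5]
opening: 0.59
grip_force: 30.0
```

```bash
python3 go.py 0.43,0.05,0.2,0 0.43,-0.18,0.18,-2.75 0.445,-0.311,0.15,-2.75
```

```text
at [0.576  0.1497 0.2019] az 37.61 t 5.25 F [ 0.7 -0.2 -0.5] open 0.59 grip 30.0 tilt z [ 0.003  0.    -1.   ]
(0.43, 0.05, 0.2, 0.0) -> [ 0.0126 -0.2207  0.0019] 0.209
(0.43, -0.18, 0.18, -2.75) -> [-0.2151 -0.3962  0.0268] 0.2242
(0.445, -0.311, 0.15, -2.75) -> [-0.3562 -0.4813  0.0644] 0.2242
```

>>> carry_out([
  [[0.003,-0.05,0],0,-1],
  [[0.006,-0.1,0],0,-1],
  [[0.009,-0.15,0],0.04,-1],
  [[0.012,-0.2,0.002],0.08,-1],
  [[-0.02,-0.24,0.005],0.12,-1],
  [[-0.06,-0.27,0.01],0.16,-1],
  [[-0.1,-0.3,0.015],0.2,-1],
  [[-0.14,-0.33,0.02],0.224,-1],
  [[-0.18,-0.36,0.025],0.224,-1],
  [[-0.215,-0.396,0.027],0.224,-1],
])

```text
clock: 6.08
ee_pos: [0.4309, -0.1816, 0.1781]
tool_rot: [0.724, 0.69, 0.0, 0.0]
contact_force: [1.3, -0.3, -0.9]
opening: 0.589
grip_force: 30.0
```

```bash
python3 go.py 0.445,-0.311,0.15,-2.75
```

```text
at [ 0.4309 -0.1816  0.1781] az -2.75 t 6.08 F [ 1.3 -0.3 -0.9] open 0.589 grip 30.0 tilt z [ 0. -0. -1.]
(0.445, -0.311, 0.15, -2.75) -> [-0.1607  0.0254  0.0352] -0.0
```

>>> carry_out([
  [[-0.05,0.008,0.01],0,-1],
  [[-0.1,0.016,0.02],0,-1],
  [[-0.14,0.022,0.03],0,-1],
  [[-0.161,0.025,0.02],0,-1],
  [[-0.161,0.025,0.02],0,-1],
  [[-0.161,0.025,0.02],0,-1],
  [[-0.161,0.025,0.02],0,-1],
  [[-0.161,0.025,0.02],0,-1],
  [[-0.161,0.025,0.02],0,-1],
  [[-0.161,0.025,0.02],0,-1],
])

```text
clock: 6.92
ee_pos: [0.4449, -0.3087, 0.1624]
tool_rot: [0.723, 0.69, -0.0, 0.0]
contact_force: [-0.8, -0.9, -0.6]
opening: 0.59
grip_force: 30.0
```

Run:
```python
from h import *
o=readout.get_obs(); print(o["ee_pos"]); c=cam("wrist",o); im=snap("wrist","w3.png")
np.save("w3.npy",np.array([*o["ee_pos"],*o["tool_rot"]]))
print(proj(c,[[.445,-.311,.0105],[.448,-.228,.0145],[.453,-.1445,.0145],[.445,-.311,.0245]]))
```

```text
[ 0.44493345 -0.30866162  0.16243748]
[[256.77201871 181.45120076]
 [255.84316997  99.58615822]
 [256.94181742   5.34976821]
 [256.73508175 184.2507932 ]]
```

View pics/w3.png

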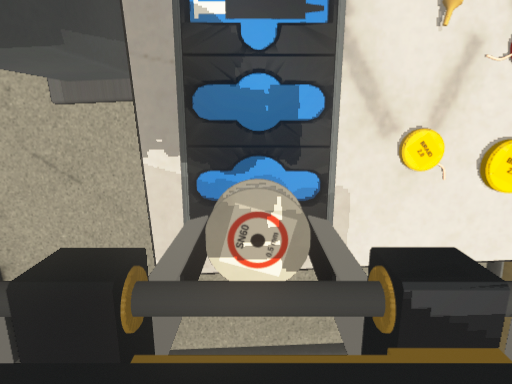

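The wrist view, with the reel held, shows the tin cutout at (259,101), the reel cutout showing behind the reel at (258,185), and the slots running left to right as expected. I'll measure the tin and reel slots.

Run:
```python
from ring import *
from go import go
im=cv2.imread("pics/w3.png"); s=np.load("w3.npy"); c=cam("wrist",dict(ee_pos=s[:3],tool_rot=s[3:]))
m=cv2.inRange(cv2.cvtColor(im,cv2.COLOR_BGR2HSV),(100,120,60),(125,255,255)); m=cv2.morphologyEx(m,cv2.MORPH_CLOSE,np.ones((5,5),np.uint8))
n,l,st,ce=cv2.connectedComponentsWithStats(m)
ct=cam("top"); uvt={"tin":(315.6,258.4),"reel":(352.5,260.5)}
for i in range(1,n):
    if st[i,4]<800: continue
    ys,xs=np.nonzero(l==i); z=.0145 if ce[i][1]<140 else .0105
    W=plane(c,np.c_[xs,ys],z); print(ce[i],st[i],W.min(0).round(4),W.max(0).round(4),((W.min(0)+W.max(0))/2).round(4))
    if 70<ce[i][1]<140: print("tin floor tri",tri(c,ce[i],ct,uvt["tin"]))
    # slot axis direction
    r=cv2.fitLine(np.c_[W[:,0],W[:,1]].astype(np.float32),cv2.DIST_L2,0,.01,.01).ravel(); print("dir deg",np.degrees(np.arctan2(r[1],r[0])))
go((.445,-.3105,.0185,-2.75))
```

```text
[262.78966223  23.90225179] [ 189    0  140   50 1954] [ 0.39   -0.1821  0.0145] [ 0.5185 -0.1372  0.0145] [ 0.4543 -0.1597  0.0145]
dir deg 0.75043344
[258.15016936 101.61046293] [ 192   72  133   59 5314] [ 0.3846 -0.2578  0.0145] [ 0.515  -0.2024  0.0145] [ 0.4498 -0.2301  0.0145]
tin floor tri (array([ 0.4491158, -0.2297961,  0.0059675]), np.float64(0.002191365497472524))
dir deg -2.7362287
[258.02242467 177.89558514] [ 196  155  124   46 2854] [ 0.3805 -0.3337  0.0105] [ 0.5107 -0.283   0.0105] [ 0.4456 -0.3083  0.0105]
dir deg -2.8900225
at [ 0.4449 -0.3088  0.1624] az -2.7 t 6.97 F [ 0.2 -0.8 -1. ] open 0.587 grip 30.0 tilt z [-0. -0. -1.]
(0.445, -0.3105, 0.0185, -2.75) -> [-0.0021  0.0003  0.1798] 0.0003
```

Run:
```python
from ring import *
from go import go
im=cv2.imread("pics/w3.png")[:,:,::-1]; s=np.load("w3.npy"); c=cam("wrist",dict(ee_pos=s[:3],tool_rot=s[3:]))
u,cc,_=cen(im,(0,110,100),(10,255,255),(258,240),40); w=plane(c,[u],s[2]+.020)[0]; off=w[:2]-s[:2]; print(u,cc,"held offset",off)
t=np.array([.4456,-.3128])-off
go((*t,.04,-2.75),(*t,.0175,-2.75))
```

```text
(258.33882575757576, 240.52531565656562) (258.2113037109375, 240.88690185546875, 30.22443199157715) held offset [0.00152312 0.00108261]
at [ 0.4449 -0.3088  0.1624] az -2.7 t 6.97 F [ 0.2 -0.8 -1. ] open 0.587 grip 30.0 tilt z [-0. -0. -1.]
(np.float64(0.4440768786343524), np.float64(-0.3138826079161899), 0.04, -2.75) -> [-0.0064 -0.0007  0.153 ] 0.0003
(np.float64(0.4440768786343524), np.float64(-0.3138826079161899), 0.0175, -2.75) -> [-0.0064 -0.0007  0.1811] 0.0003
```

>>> carry_out([
  [[-0.006,-0.001,0.05],0,-1],
  [[-0.006,-0.001,0.09],0,-1],
  [[-0.006,-0.001,0.125],0,-1],
  [[-0.006,-0.001,0.145],0,-1],
  [[-0.006,-0.001,0.16],0,-1],
  [[-0.006,-0.001,0.17],0,-1],
  [[-0.006,-0.001,0.178],0,-1],
  [[-0.006,-0.001,0.181],0,-1],
  [[-0.006,-0.001,0.181],0,-1],
  [[-0.006,-0.001,0.181],0,-1],
])

```text
clock: 7.8
ee_pos: [0.4442, -0.3143, 0.0182]
tool_rot: [0.724, 0.69, 0.0, 0.0]
contact_force: [-0.2, 0.1, -1.0]
opening: 0.592
grip_force: 30.0
```

```bash
python3 go.py 0.445,-0.3128,0.16,-2.75
```

```text
at [ 0.4442 -0.3143  0.0182] az -2.74 t 7.8 F [-0.2  0.1 -1. ] open 0.592 grip 30.0 tilt z [ 0.001 -0.001 -1.   ]
(0.445, -0.3128, 0.16, -2.75) -> [ 0.0019  0.0011 -0.1773] 0.0
```

>>> carry_out([
  [[0,0,0.001],0,-1],
  [[0,0,0.001],0,0.6],
  [[0,0,0.001],0,0.6],
  [[0,0,0.001],0,0.6],
  [[0,0,0.001],0,0.6],
  [[0,0,-0.02],0,0.6],
  [[0,0,-0.06],0,0.6],
  [[0,0,-0.11],0,0.6],
  [[0,0,-0.16],0,0.6],
  [[0,0,-0.2],0,0.6],
])

```text
clock: 8.63
ee_pos: [0.444, -0.314, 0.1805]
tool_rot: [0.724, 0.69, 0.0, 0.001]
contact_force: [0.4, -0.1, 0.3]
opening: 0.801
grip_force: 0.0
```

Run:
```python
from ring import *
from go import go
o=readout.get_obs(); c=cam("wrist",o); im=snap("wrist","w4.png")
e=proj(c,[[.445,-.313,.0365]])[0]; u,cc,m=cen(im,(0,110,100),(10,255,255),e,50); print(e,u,cc,"reel",plane(c,[u],.0365),"pred at 2 heights", plane(c,[u],.045))
b=cv2.inRange(cv2.cvtColor(np.ascontiguousarray(im[:,:,::-1]),cv2.COLOR_BGR2HSV),(20,140,100),(34,255,255))
n,l,s,ce=cv2.connectedComponentsWithStats(b)
for i in range(1,n):
    if s[i,4]>200: print(ce[i],s[i],plane(c,[ce[i]],.011))
go((.56,-.05,.2,-60),(.662,.042,.16,-60),(.617,-.286,.2,-139))
```

```text
[257.2875051  179.69305643] (258.23732012267044, 180.62255248879453) (258.30645751953125, 180.56451416015625, 15.386306762695312) reel [[ 0.44593139 -0.31402181  0.0365    ]] pred at 2 heights [[ 0.44598694 -0.31228087  0.045     ]]
[414.21790169 142.32795304] [ 393  123   43   40 1363] [[ 0.61612917 -0.28506293  0.011     ]]
[492.9726257  158.40111732] [ 470  133   42   51 1790] [[ 0.70317093 -0.30667069  0.011     ]]
[ 85.67913669 297.7323741 ] [ 74 267  35  66 695] [[ 0.22958902 -0.45431338  0.011     ]]
[429.49723145 299.18050941] [408 267  35  66 903] [[ 0.64722957 -0.47629786  0.011     ]]
[377.03714822 357.36247655] [ 181  349  331   14 2665] [[ 0.58665009 -0.55663568  0.011     ]]
at [ 0.4461 -0.3153  0.1859] az -2.73 t 8.68 F [ 2.4 -1.6  7.2] open 0.801 grip 0.0 tilt z [ 0.007 -0.005 -1.   ]
(0.56, -0.05, 0.2, -60) -> [ 0.338   0.1265 -0.0183] 0.3182
(0.662, 0.042, 0.16, -60) -> [0.4592 0.248  0.0319] 0.3182
(0.617, -0.286, 0.2, -139) -> [ 0.0467  0.2117 -0.0164] 0.757
```

View pics/w4.png

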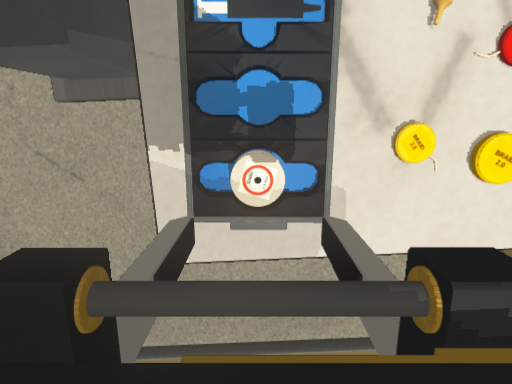

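The reel sits centred in its cutout at (258,180). Next I'll move beside the tin and look.

```bash
python3 go.py 0.65,-0.06,0.16,-2.75
```

```text
at [ 0.4461 -0.3153  0.1859] az -2.73 t 8.68 F [ 2.4 -1.6  7.2] open 0.801 grip 0.0 tilt z [ 0.007 -0.005 -1.   ]
(0.65, -0.06, 0.16, -2.75) -> [0.3311 0.2391 0.0325] 0.0001
```

>>> carry_out([
  [[0.033,0.024,0.003],0,1],
  [[0.066,0.048,0.006],0,1],
  [[0.1,0.072,0.01],0,1],
  [[0.133,0.096,0.013],0,1],
  [[0.166,0.12,0.016],0,1],
  [[0.2,0.144,0.02],0,1],
  [[0.233,0.168,0.023],0,1],
  [[0.266,0.192,0.026],0,1],
  [[0.3,0.216,0.03],0,1],
  [[0.331,0.239,0.032],0,1],
])

```text
clock: 9.52
ee_pos: [0.6481, -0.0569, 0.1514]
tool_rot: [0.724, 0.69, -0.0, -0.0]
contact_force: [0.0, 0.3, -0.8]
opening: 1.001
grip_force: 0.0
```

Run:
```python
from ring import *
from go import go
go((.662,.0416,.16,-2.75))
o=readout.get_obs(); c=cam("wrist",o); im=snap("wrist","w5.png"); np.save("w5.npy",np.array([*o["ee_pos"],*o["tool_rot"]]))
e=proj(c,[[.662,.0416,.019]])[0]; print(e); u,cc,m=cen(im,(0,110,100),(10,255,255),e,40); print(u,cc,plane(c,[u],.019))
```

```text
at [ 0.6481 -0.0569  0.1514] az -2.72 t 9.52 F [ 0.   0.3 -0.8] open 1.001 grip 0.0 tilt z [-0.  0. -1.]
(0.662, 0.0416, 0.16, -2.75) -> [ 0.1238  0.0115 -0.0107] 0.0002
[266.51714105  78.21961275]
(268.5932874713362, 79.40233479257869) (268.5, 79.0, 19.500099182128906) [[0.66387495 0.04047395 0.019     ]]
```

View pics/w5.png

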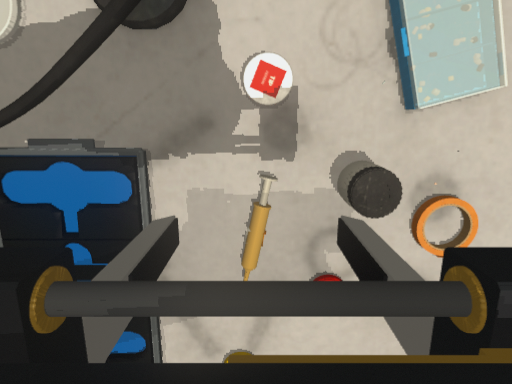

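The tin's label is centred at (268.6,79.4). A thick black strand crosses from (140,0) to (0,115), and I'll check whether that is the cable I traced.

Run:
```python
from h import *
s=np.load("w5.npy"); c=cam("wrist",dict(ee_pos=s[:3],tool_rot=s[3:])); print("cam",c[2])
P=np.array([[.53,0,.218],[.566,.012,.237],[.603,.024,.25],[.631,.038,.262],[.657,.051,.282],[.665,.06,.3]])
print(proj(c,P).round())
print("neck",proj(c,[[.55,.14,.01],[.522,.18,.108],[.449,.248,.18]]).round())
ct=cam("top")
# intersect strand points in w5 with top-image cable curve
T=np.array([(430,20),(500,120),(560,193),(600,240),(650,280),(690,325),(735,420),(773,535)],float);T=np.c_[60+(T[:,0]-400)*155/400,T[:,1]*215/555]
for u in((125,18),(60,78),(10,108)):
    r=min((tri(c,u,ct,a+(b-a)*t) for a,b in zip(T[:-1],T[1:]) for t in np.linspace(0,1,40)),key=lambda q:q[1]); print(u,r[0].round(3),r[1].round(4))
```

```text
cam [0.6524349  0.00925073 0.33140591]
[[ -86.  158.]
 [ -44.  119.]
 [  47.   61.]
 [ 138.  -35.]
 [ 280. -248.]
 [ 437. -819.]]
neck [[ 135.  -32.]
 [   9. -190.]
 [-497. -716.]]
(125, 18) [0.621 0.034 0.245] 0.0002
(60, 78) [0.595 0.023 0.232] 0.0003
(10, 108) [0.572 0.015 0.224] 0.0001
```

The strand is the hanging cable, at (0.57–0.62, 0.015–0.034, 0.22–0.25), so it crosses where the hand must stand over the tin. I'll probe forward in small, slow steps and check the force after each.

>>> carry_out([
  [[0.005,0.003,0.02],0,1],
  [[0.01,0.006,0.04],0,1],
  [[0.015,0.009,0.06],0,1],
  [[0.02,0.012,0.07],0,1],
  [[0.024,0.016,0.07],0,1],
  [[0.028,0.02,0.07],0,1],
  [[0.032,0.022,0.07],0,1],
  [[0.036,0.022,0.07],0,1],
  [[0.04,0.022,0.07],0,1],
  [[0.044,0.022,0.07],0,1],
])

```text
clock: 10.4
ee_pos: [0.6668, -0.0242, 0.0964]
tool_rot: [0.724, 0.69, 0.0, 0.0]
contact_force: [-0.7, 0.3, 0.8]
opening: 1.002
grip_force: 0.0
```

>>> carry_out([
  [[0.0015,0,0],0,1],
  [[0.003,0,0],0,1],
  [[0.0045,0,0],0,1],
  [[0.006,0,0],0,1],
  [[0.0075,0,0],0,1],
  [[0.009,0,0],0,1],
  [[0.0105,0,0],0,1],
  [[0.012,0,0],0,1],
  [[0.012,0,0],0,1],
  [[0.012,0,0],0,1],
])

```text
clock: 11.23
ee_pos: [0.6671, -0.0148, 0.0959]
tool_rot: [0.724, 0.69, 0.0, -0.0]
contact_force: [0.0, -0.3, 0.3]
opening: 1.004
grip_force: 0.0
```

>>> carry_out([
  [[0.002,0,0],0,1],
  [[0.004,0,0],0,1],
  [[0.006,0,0],0,1],
  [[0.008,0,0],0,1],
  [[0.01,0,0],0,1],
  [[0.012,0,0],0,1],
  [[0.014,0,0],0,1],
  [[0.016,0,0],0,1],
  [[0.018,0,0],0,1],
  [[0.018,0,0],0,1],
])

```text
clock: 12.07
ee_pos: [0.6678, 0.0, 0.0959]
tool_rot: [0.724, 0.69, 0.0, -0.0]
contact_force: [0.0, 0.1, 0.7]
opening: 0.999
grip_force: 0.0
```

Run:
```python
from ring import *
from go import go
o=readout.get_obs(); print(o["joint_efforts"])
c=cam("wrist",o); im=snap("wrist","w6.png")
e=proj(c,[[.664,.0405,.019]])[0]; print(e); u,cc,m=cen(im,(0,110,100),(10,255,255),e,45); print(u,cc,plane(c,[u],.019))
s=np.load("w5.npy"); print(tri(c,u,cam("wrist",dict(ee_pos=s[:3],tool_rot=s[3:])),(268.6,79.2)))
x,y,_=plane(c,[u],.019)[0]; go((x,y,.096,-2.75),(x,y,.006,-2.75))
```

```text
[ 3.08071934e-01 -9.78556824e+01 -1.00189260e+01 -3.80930257e+01
 -8.84925365e-03  4.85423647e-03 -8.92203790e-02]
[249.1270219  148.27501214]
(248.8020134228188, 148.47906679450304) (249.0, 148.5, 22.38871192932129) [[0.66373224 0.04035018 0.019     ]]
(array([0.66380697, 0.04050071, 0.02057627]), np.float64(4.9958615723681254e-05))
at [ 6.679e-01 -2.000e-04  9.590e-02] az -2.73 t 12.12 F [-0.2 -0.3  0.2] open 0.998 grip 0.0 tilt z [ 0.  0. -1.]
(np.float64(0.6637322405575301), np.float64(0.04035017511670731), 0.096, -2.75) -> [ 0.0504 -0.0076 -0.0001] 0.0001
(np.float64(0.6637322405575301), np.float64(0.04035017511670731), 0.006, -2.75) -> [ 0.0504 -0.0076  0.1124] 0.0001
```

View pics/w6.png

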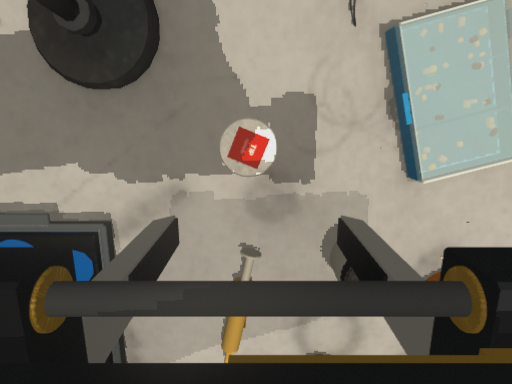

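The tin's label is at (249,148), which gives a centre of (0.6637, 0.0404) and a top at z=0.0206. There's no contact force so far.

>>> carry_out([
  [[0.003,-0.001,0],0,1],
  [[0.006,-0.002,0],0,1],
  [[0.009,-0.003,0],0,1],
  [[0.012,-0.004,0],0,1],
  [[0.015,-0.005,0],0,1],
  [[0.018,-0.006,0],0,1],
  [[0.021,-0.007,0],0,1],
  [[0.024,-0.0076,0],0,1],
  [[0.026,-0.0076,0],0,1],
  [[0.026,-0.0076,0],0,1],
])

```text
clock: 12.95
ee_pos: [0.6627, 0.0212, 0.0959]
tool_rot: [0.724, 0.69, 0.0, -0.0]
contact_force: [0.0, 0.9, 0.2]
opening: 1.002
grip_force: 0.0
```

>>> carry_out([
  [[0.003,0,0],0,1],
  [[0.006,0,0],0,1],
  [[0.009,0,0],0,1],
  [[0.012,0,0],0,1],
  [[0.015,0,0],0,1],
  [[0.018,0,0],0,1],
  [[0.021,0,0],0,1],
  [[0.024,0,0],0,1],
  [[0.0244,0,0],0,1],
  [[0.0244,0,0],0,1],
])

```text
clock: 13.78
ee_pos: [0.6637, 0.0403, 0.0959]
tool_rot: [0.724, 0.69, 0.0, -0.0]
contact_force: [-0.5, 0.4, 0.2]
opening: 0.997
grip_force: 0.0
```

```bash
python3 go.py 0.6637,0.0404,0.006,-2.75; python3 -c "
from h import *;print(np.round(readout.get_obs()['joint_efforts'],2))"
```

```text
at [0.6637 0.0403 0.0959] az -2.73 t 13.78 F [-0.5  0.4  0.2] open 0.997 grip 0.0 tilt z [-0.  0. -1.]
(0.6637, 0.0404, 0.006, -2.75) -> [1.000e-04 1.000e-04 1.124e-01] 0.0001
[-4.200e-01 -9.741e+01 -1.062e+01 -3.797e+01 -6.000e-02 -1.000e-02
 -7.000e-02]
```

There's no contact at all, so the cable doesn't obstruct. I'll descend and grip.

>>> carry_out([
  [[0,0,0.03],0,1],
  [[0,0,0.06],0,1],
  [[0,0,0.09],0,1],
  [[0,0,0.112],0,1],
  [[0,0,0.112],0,0],
  [[0,0,0.112],0,-1],
  [[0,0,0.112],0,-1],
  [[0,0,0.112],0,-1],
  [[0,0,0.112],0,-1],
  [[0,0,0.112],0,-1],
])

```text
clock: 14.62
ee_pos: [0.6641, 0.0401, 0.0072]
tool_rot: [0.724, 0.69, 0.0, 0.0]
contact_force: [0.4, 0.5, -0.1]
opening: 0.611
grip_force: 0.0
```

>>> carry_out([
  [[0,0,0],0,-1],
  [[0,0,0],0,-1],
  [[0,0,0],0,-1],
  [[0,0,-0.02],0,-1],
  [[0,0,-0.05],0,-1],
  [[0,0,-0.08],0,-1],
  [[0,0,-0.11],0,-1],
  [[-0.02,0,-0.13],0,-1],
  [[-0.05,0,-0.13],0,-1],
  [[-0.08,0,-0.13],0,-1],
])

```text
clock: 15.45
ee_pos: [0.6612, -0.0238, 0.1128]
tool_rot: [0.723, 0.691, 0.001, 0.001]
contact_force: [0.6, -0.9, -0.6]
opening: 0.495
grip_force: 30.0
```

```bash
python3 go.py 0.4496,-0.2302,0.13,-2.75
```

```text
at [ 0.6612 -0.0238  0.1128] az -2.66 t 15.45 F [ 0.6 -0.9 -0.6] open 0.495 grip 30.0 tilt z [ 0.003  0.    -1.   ]
(0.4496, -0.2302, 0.13, -2.75) -> [-0.2699 -0.2522 -0.0222] 0.0005
```

>>> carry_out([
  [[-0.032,-0.03,-0.01],0,-1],
  [[-0.064,-0.06,-0.02],0,-1],
  [[-0.096,-0.09,-0.022],0,-1],
  [[-0.128,-0.12,-0.022],0,-1],
  [[-0.16,-0.15,-0.022],0,-1],
  [[-0.192,-0.18,-0.022],0,-1],
  [[-0.224,-0.21,-0.022],0,-1],
  [[-0.255,-0.238,-0.022],0,-1],
  [[-0.27,-0.252,-0.022],0,-1],
  [[-0.27,-0.252,-0.022],0,-1],
])

```text
clock: 16.28
ee_pos: [0.4463, -0.233, 0.1288]
tool_rot: [0.725, 0.688, -0.001, 0.0]
contact_force: [0.2, -0.2, -0.3]
opening: 0.49
grip_force: 30.0
```

Run:
```python
from ring import *
from go import go
o=readout.get_obs(); c=cam("wrist",o); im=snap("wrist","w7.png"); p=o["ee_pos"]
e=proj(c,[[p[0],p[1],p[2]+.0125]])[0]; u,cc,m=cen(im,(0,110,100),(10,255,255),e,60); w=plane(c,[u],p[2]+.0125)[0]; off=w[:2]-p[:2]; print(e,u,cc,"off",off)
t=np.array([.4498,-.2301])-off; go((*t,.0205,-2.75),(*t,.15,-2.75))
```

```text
[255.6474096  237.35066939] (258.68263922388377, 246.49413088921048) (260.5, 245.22222900390625, 39.39932632446289) off [ 0.00140533 -0.00553361]
at [ 0.448  -0.2313  0.1289] az -2.9 t 16.33 F [ 0.3  1.7 -0.7] open 0.491 grip 30.0 tilt z [ 0.    -0.001 -1.   ]
(np.float64(0.44839467351639184), np.float64(-0.22456639449715554), 0.0205, -2.75) -> [0.0085 0.     0.1355] -0.0009
(np.float64(0.44839467351639184), np.float64(-0.22456639449715554), 0.15, -2.75) -> [ 0.0084  0.0001 -0.0264] -0.0009
```

View pics/w7.png

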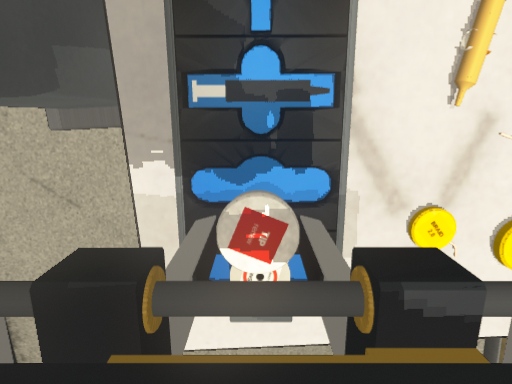

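The tin is held level over its cutout, with the label centre at about (258,235), within 1–2 mm of centre. My mask had merged with the reel's ring, so I'm using the label corners instead. Lowering now.

>>> carry_out([
  [[0,0,0.04],0,-1],
  [[0,0,0.075],0,-1],
  [[0,0,0.1],0,-1],
  [[0,0,0.115],0,-1],
  [[0,0,0.125],0,-1],
  [[0,0,0.131],0,-1],
  [[0,0,0.134],0,-1],
  [[0,0,0.134],0,-1],
  [[0,0,0.134],0,-1],
  [[0,0,0.134],0,-1],
])

```text
clock: 17.17
ee_pos: [0.4494, -0.2301, 0.0214]
tool_rot: [0.724, 0.69, 0.0, 0.001]
contact_force: [0.8, -0.7, 0.3]
opening: 0.492
grip_force: 30.0
```

```bash
python3 go.py 0.4484,-0.2316,0.0205,-2.75
```

```text
at [ 0.4494 -0.2301  0.0214] az -2.74 t 17.17 F [ 0.8 -0.7  0.3] open 0.492 grip 30.0 tilt z [ 0.001 -0.001 -1.   ]
(0.4484, -0.2316, 0.0205, -2.75) -> [-0.0019 -0.0012  0.0011] 0.0
```

>>> carry_out([
  [[-0.002,-0.001,0.001],0,-1],
  [[-0.002,-0.001,0.001],0,-1],
  [[-0.002,-0.001,0.001],0,0.4],
  [[-0.002,-0.001,0.001],0,0.4],
  [[-0.002,-0.001,0.001],0,0.4],
  [[-0.002,-0.001,0.001],0,0.4],
  [[-0.002,-0.001,-0.03],0,0.4],
  [[-0.002,-0.001,-0.08],0,0.4],
  [[-0.002,-0.001,-0.13],0,0.4],
  [[-0.002,-0.001,-0.18],0,0.4],
])

```text
clock: 18.0
ee_pos: [0.4476, -0.2311, 0.1663]
tool_rot: [0.724, 0.69, 0.0, -0.001]
contact_force: [0.1, -1.0, 0.1]
opening: 0.7
grip_force: 0.0
```

Run:
```python
from ring import *
from go import go
o=readout.get_obs(); c=cam("wrist",o); im=snap("wrist","w8.png")
go((.617,-.286,.2,41),(.617,-.286,.2,-139))
e=proj(c,[[.4498,-.2301,.0335]])[0]; u,cc,m=cen(im,(0,110,100),(10,255,255),e,30); print(e,u,"tin",plane(c,[u],.0335))
```

```text
at [ 0.4507 -0.2323  0.1736] az -2.71 t 18.05 F [ 4.4 -1.7 11.1] open 0.7 grip 0.0 tilt z [ 0.007 -0.004 -1.   ]
(0.617, -0.286, 0.2, 41) -> [-0.0573  0.211  -0.0313] -0.2428
(0.617, -0.286, 0.2, -139) -> [-0.0573  0.211  -0.0313] 0.7572
[258.83124598 182.11708844] (259.5623491552695, 183.4875301689461) tin [[ 0.45046352 -0.23152792  0.0335    ]]
```

View pics/w8.png

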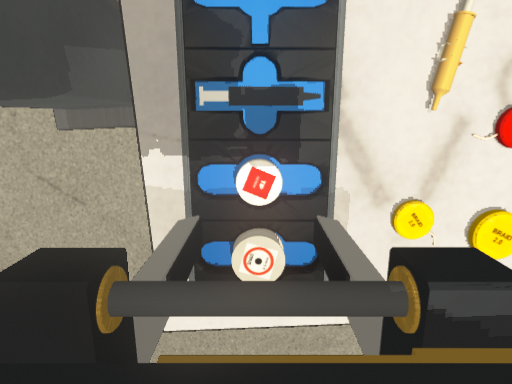

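The tin sits flat and centred in its cutout at (259,182), with the reel beside it. Now the small yellow wick.

>>> carry_out([
  [[-0.01,0.04,0],-0.04,0.4],
  [[-0.02,0.08,0],-0.08,0.4],
  [[-0.03,0.12,0],-0.12,0.4],
  [[-0.04,0.16,0],-0.16,0.4],
  [[-0.05,0.19,0],-0.2,0.4],
  [[-0.057,0.211,0],-0.243,0.4],
  [[-0.057,0.211,0],-0.243,0.4],
  [[-0.057,0.211,0],-0.243,0.4],
  [[-0.057,0.211,0],-0.243,0.4],
  [[-0.057,0.211,0],-0.243,0.4],
])

```text
clock: 18.88
ee_pos: [0.6138, -0.285, 0.1648]
tool_rot: [0.416, 0.91, -0.0, -0.0]
contact_force: [0.4, 0.3, 0.4]
opening: 0.699
grip_force: 0.0
```

```bash
cat > wk.py <<'E'
from ring import *
def wick(im,c,near,zt=.011):
    u,cc,m=cen(im,(20,130,90),(34,255,255),near,45)
    return u,cc,plane(c,[cc[:2]],zt)[0]
E
python3 - <<'E'
from wk import *
o=readout.get_obs(); c=cam("wrist",o); im=snap("wrist","w9.png"); np.save("w9.npy",np.array([*o["ee_pos"],*o["tool_rot"]])); print(o["ee_pos"])
e=proj(c,[[.616,-.286,.011]])[0]; print(e,wick(im,c,e))
x,y=map(int,e); x0,y0=max(0,x-100),max(0,y-75)
cv2.imwrite("pics/w9c.png",cv2.resize(im[y0:y0+150,x0:x0+200],(800,600),interpolation=cv2.INTER_CUBIC)[:,:,::-1]); print(x0,y0)
E
```

```text
[ 0.61377574 -0.28495811  0.16483733]
[258.30760768 180.54911825] ((260.80145152928975, 181.79730430274753), (260.7581787109375, 181.7600555419922, 20.582040786743164), array([ 0.61882719, -0.2852858 ,  0.011     ]))
158 105
```

View pics/w9c.png

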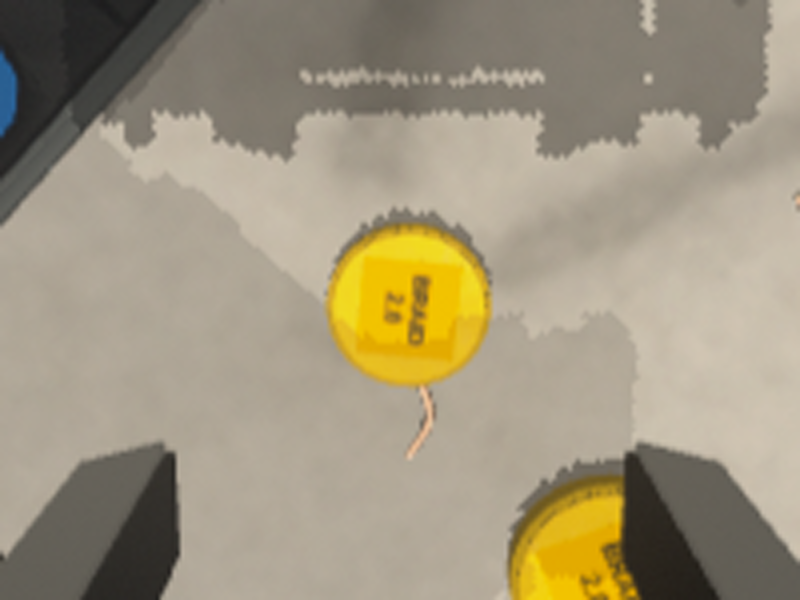

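The crop shows the small "BRAID 2.0" case centred at (411,304), with its braid ending at (408,457). The larger case is at lower right. I'll grip it at az about 38.6° so the braid ends up along -y at az -2.75°.

Run:
```python
from wk import *
from go import go
s=np.load("w9.npy"); c=cam("wrist",dict(ee_pos=s[:3],tool_rot=s[3:])); print(tri(c,(260.76,181.8),cam("top"),(337.5,186.3)))
go((.6188,-.2853,.08,38.6),(.6188,-.2853,.0045,38.6))
```

```text
(array([ 0.62298387, -0.29024309, -0.01991588]), np.float64(0.0007047111256867636))
at [ 0.6139 -0.285   0.165 ] az 40.9 t 18.93 F [ 0.7 -1.   0.3] open 0.703 grip 0.0 tilt z [-0. -0. -1.]
(0.6188, -0.2853, 0.08, 38.6) -> [-0.0043  0.0045  0.1063] 0.0128
(0.6188, -0.2853, 0.0045, 38.6) -> [-0.0043  0.0045  0.2006] 0.0128
```

>>> carry_out([
  [[-0.004,0.0045,0.04],0.013,0.4],
  [[-0.004,0.0045,0.08],0.013,0.4],
  [[-0.004,0.0045,0.106],0.013,0.4],
  [[-0.004,0.0045,0.106],0.013,0.4],
  [[-0.004,0.0045,0.106],0.013,0.4],
  [[-0.004,0.0045,0.106],0.013,0.4],
  [[-0.004,0.0045,0.106],0.013,0.4],
  [[-0.004,0.0045,0.106],0.013,0.4],
  [[-0.004,0.0045,0.106],0.013,0.4],
  [[-0.004,0.0045,0.106],0.013,0.4],
])

```text
clock: 19.77
ee_pos: [0.6195, -0.2853, 0.0806]
tool_rot: [0.433, 0.901, -0.0, 0.0]
contact_force: [-0.2, 0.2, -0.8]
opening: 0.698
grip_force: 0.0
```

Run:
```python
from wk import *
from go import go
o=readout.get_obs(); c=cam("wrist",o); im=snap("wrist","w10.png"); e=proj(c,[[.6188,-.2853,.011]])[0]; 
u,cc,w=wick(im,c,e); print(e,u,cc,w)
s=np.load("w9.npy"); print(tri(c,cc[:2],cam("wrist",dict(ee_pos=s[:3],tool_rot=s[3:])),(260.76,181.76)))
# braid: copper pixels
h=cv2.cvtColor(np.ascontiguousarray(im[:,:,::-1]),cv2.COLOR_BGR2HSV); m=cv2.inRange(h,(3,60,120),(18,255,255)); ys,xs=np.nonzero(m); k=np.hypot(xs-cc[0],ys-cc[1]); g=(k<90)&(k>cc[2]+2)&(ys>cc[1]); 
W=plane(c,np.c_[xs,ys][g],.002); d=W[:,:2]-w[:2]; r=np.hypot(*d.T); i=r.argmax(); print(g.sum(),"tip az",np.degrees(np.arctan2(d[i,1],d[i,0])),r[i],"mean az",np.degrees(np.arctan2(*d.mean(0)[::-1])))
go((*w[:2],.0045,38.6))
```

```text
[256.32334886 198.12536584] (256.296938699874, 197.40071158550145) (256.2550964355469, 197.5, 27.120927810668945) [ 0.61843305 -0.28492847  0.011     ]
(array([ 0.61973419, -0.28638844,  0.00372286]), np.float64(0.0003144387933369498))
60 tip az -49.51898644825847 0.044712441634515626 mean az -44.017867045790545
at [ 0.6194 -0.2853  0.0804] az 38.65 t 19.82 F [ 0.1 -0.1  0.5] open 0.698 grip 0.0 tilt z [ 0. -0. -1.]
(np.float64(0.6184330499612355), np.float64(-0.2849284728842677), 0.0045, 38.6) -> [ 0.0012 -0.0007  0.0948] 0.0003
```

>>> carry_out([
  [[0.001,-0.001,0.035],0,0.4],
  [[0.001,-0.001,0.07],0,0.4],
  [[0.001,-0.001,0.094],0,0.4],
  [[0.001,-0.001,0.094],0,0.4],
  [[0.001,-0.001,0.094],0,-1],
  [[0.001,-0.001,0.094],0,-1],
  [[0.001,-0.001,0.094],0,-1],
  [[0.001,-0.001,0.094],0,-1],
  [[0.001,-0.001,0.094],0,-1],
  [[0.001,-0.001,0.094],0,-1],
])

```text
clock: 20.65
ee_pos: [0.6184, -0.2852, 0.0053]
tool_rot: [0.433, 0.901, -0.0, 0.0]
contact_force: [-1.4, 1.1, 6.0]
opening: 0.459
grip_force: 30.0
```

>>> carry_out([
  [[0,0,0],0,-1],
  [[0,0,-0.02],0,-1],
  [[0,0,-0.05],0,-1],
  [[0,0,-0.09],0,-1],
  [[0,0,-0.13],0,-1],
  [[0,0,-0.16],0,-1],
  [[0,0,-0.16],0.03,-1],
  [[0,0,-0.16],0.06,-1],
  [[0,0,-0.16],0.1,-1],
  [[0,0,-0.16],0.13,-1],
])

```text
clock: 21.48
ee_pos: [0.6182, -0.285, 0.1341]
tool_rot: [0.61, 0.793, 0.0, 0.0]
contact_force: [0.6, 0.1, 0.3]
opening: 0.459
grip_force: 30.0
```

```bash
python3 go.py 0.4575,-0.0525,0.13,-2.75
```

```text
at [ 0.6182 -0.285   0.1341] az 14.88 t 21.48 F [0.6 0.1 0.3] open 0.459 grip 30.0 tilt z [ 0.001 -0.    -1.   ]
(0.4575, -0.0525, 0.13, -2.75) -> [ 0.3324 -0.1195  0.0049] 0.098
```

>>> carry_out([
  [[0.045,-0.016,0],0.03,-1],
  [[0.09,-0.032,0],0.06,-1],
  [[0.135,-0.048,0],0.098,-1],
  [[0.18,-0.064,0],0.098,-1],
  [[0.225,-0.08,0],0.098,-1],
  [[0.27,-0.096,0],0.098,-1],
  [[0.315,-0.112,0],0.098,-1],
  [[0.332,-0.12,0],0.098,-1],
  [[0.332,-0.12,0],0.098,-1],
  [[0.332,-0.12,0],0.098,-1],
])

```text
clock: 22.32
ee_pos: [0.4559, -0.054, 0.1337]
tool_rot: [0.721, 0.693, 0.0, 0.001]
contact_force: [0.2, -0.1, -0.1]
opening: 0.454
grip_force: 30.0
```

Run:
```python
from wk import *
from go import go
go((.457,-.053,.1,-2.75))
o=readout.get_obs(); c=cam("wrist",o); im=snap("wrist","w11.png"); p=o["ee_pos"]; np.save("w11.npy",np.array([*p,*o["tool_rot"]]))
e=proj(c,[[p[0],p[1],p[2]+.0065]])[0]; u,cc,w=wick(im,c,e,p[2]+.0065); print("held",e,cc,w[:2]-p[:2])
m=cv2.inRange(cv2.cvtColor(np.ascontiguousarray(im[:,:,::-1]),cv2.COLOR_BGR2HSV),(100,120,60),(125,255,255)); n,l,st,ce=cv2.connectedComponentsWithStats(m)
for i in range(1,n):
    if st[i,4]>300:
        ys,xs=np.nonzero(l==i); W=plane(c,np.c_[xs,ys],.0175); print(ce[i].round(),st[i],W.min(0).round(4),W.max(0).round(4),((W.min(0)+W.max(0))/2).round(4))
```

```text
at [ 0.4559 -0.054   0.1337] az -2.33 t 22.32 F [ 0.2 -0.1 -0.1] open 0.454 grip 30.0 tilt z [ 0.001 -0.001 -1.   ]
(0.457, -0.053, 0.1, -2.75) -> [0.0014 0.0012 0.0421] 0.0024
held [255.74214555 233.41952045] (258.32391357421875, 230.8303680419922, 38.06001663208008) [0.00154365 0.00151361]
[260. 182.] [ 190  157  140   46 4541] [ 0.3939 -0.0712  0.0175] [ 0.5247 -0.026   0.0175] [ 0.4593 -0.0486  0.0175]
[296. 345.] [260 328  59  27 730] [ 0.4535 -0.2417  0.0175] [ 0.5149 -0.2072  0.0175] [ 0.4842 -0.2244  0.0175]
[219. 345.] [198 330  51  25 713] [ 0.3858 -0.2381  0.0175] [ 0.4407 -0.209   0.0175] [ 0.4133 -0.2236  0.0175]
```

View pics/w11.png

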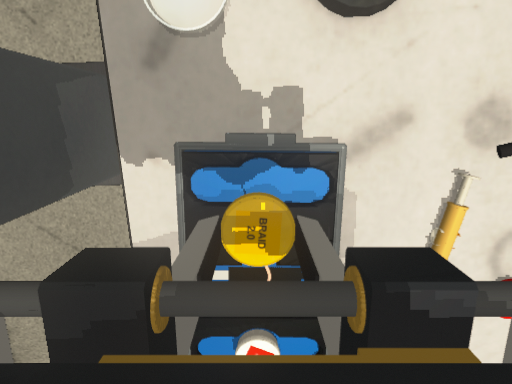

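The wick is held with its braid at (268,270), pointing along -y toward the channel, and the cutout's slot is centred at (260,184). Lowering now.

```bash
python3 go.py 0.4578,-0.0535,0.0225,-2.75
```

```text
at [ 0.4563 -0.0547  0.1335] az -2.4 t 22.37 F [ 0.9 -1.1  0.4] open 0.454 grip 30.0 tilt z [ 0.001 -0.001 -1.   ]
(0.4578, -0.0535, 0.0225, -2.75) -> [0.0016 0.0016 0.1387] 0.002
```

>>> carry_out([
  [[0.001,0.001,0.04],0,-1],
  [[0.001,0.001,0.08],0,-1],
  [[0.001,0.001,0.105],0,-1],
  [[0.001,0.001,0.12],0,-1],
  [[0.001,0.001,0.13],0,-1],
  [[0.001,0.001,0.135],0,-1],
  [[0.001,0.001,0.138],0,-1],
  [[0.001,0.001,0.138],0,-1],
  [[0.001,0.001,0.138],0,-1],
  [[0.001,0.001,0.138],0,-1],
])

```text
clock: 23.2
ee_pos: [0.457, -0.0535, 0.0229]
tool_rot: [0.722, 0.692, 0.0, 0.0]
contact_force: [-0.2, -0.7, -0.3]
opening: 0.458
grip_force: 30.0
```

```bash
python3 go.py 0.4578,-0.0535,0.0225,-2.75
```

```text
at [ 0.457  -0.0535  0.0229] az -2.4 t 23.2 F [-0.2 -0.7 -0.3] open 0.458 grip 30.0 tilt z [ 0.001 -0.    -1.   ]
(0.4578, -0.0535, 0.0225, -2.75) -> [0.0001 0.001  0.0005] 0.002
```

>>> carry_out([
  [[0,0.001,0.0005],0.002,-1],
  [[0,0.001,0.0005],0.002,-1],
  [[0,0.001,0.0005],0.002,0.4],
  [[0,0.001,0.0005],0.002,0.4],
  [[0,0.001,0.0005],0.002,0.4],
  [[0,0.001,0.0005],0.002,0.4],
  [[0,0.001,-0.03],0.002,0.4],
  [[0,0.001,-0.08],0.002,0.4],
  [[0,0.001,-0.13],0.002,0.4],
  [[0,0.001,-0.17],0.002,0.4],
])

```text
clock: 24.03
ee_pos: [0.4573, -0.0529, 0.1608]
tool_rot: [0.724, 0.69, 0.0, 0.0]
contact_force: [-0.1, -0.0, 1.0]
opening: 0.703
grip_force: 0.0
```

Run:
```python
from h import *
from go import go
o=readout.get_obs(); c=cam("wrist",o); im=snap("wrist","w12.png")
cv2.imwrite("pics/w12c.png",cv2.resize(im[90:330,110:430],(800,600),interpolation=cv2.INTER_CUBIC)[:,:,::-1])
# syringe axis from the first wrist view w5
s=np.load("w5.npy"); c=cam("wrist",dict(ee_pos=s[:3],tool_rot=s[3:]))
a,b=plane(c,[(246,281)],.0095)[0],plane(c,[(268,176)],.0095)[0]; print(a,b,np.linalg.norm(a-b),np.degrees(np.arctan2(*(a-b)[1::-1])))
ct=cam("top");print(plane(ct,np.array([(449,283),(375,262)])*.64,.0095))
```

```text
[ 0.63099279 -0.16879123  0.0095    ] [ 0.65996303 -0.05201011  0.0095    ] 0.12032084092553698 -103.93228274092736
[[ 0.62732144 -0.16569414  0.0095    ]
 [ 0.65875325 -0.05322782  0.0095    ]]
```

View pics/w12c.png

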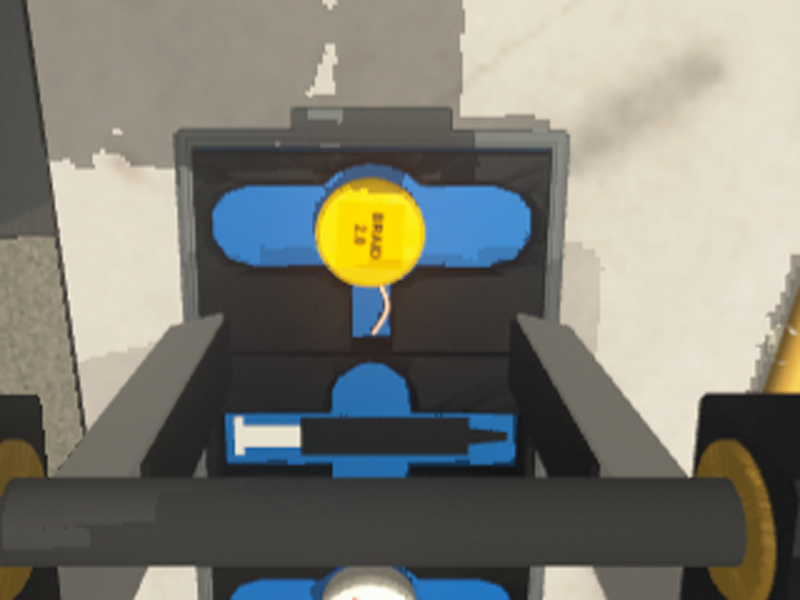

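The wick is in its keyhole with the braid lying in the channel, and the slot is visible on both sides. The syringe shadow's nozzle points right, which is +x. Now the syringe.

```bash
python3 go.py 0.645,-0.11,0.15,-14.5
```

```text
at [ 0.4598 -0.0531  0.1658] az -2.71 t 24.08 F [4.4 0.3 8.3] open 0.697 grip 0.0 tilt z [ 0.007 -0.001 -1.   ]
(0.645, -0.11, 0.15, -14.5) -> [-0.06    0.2344  0.0214] 0.0655
```

>>> carry_out([
  [[-0.01,0.04,0],0.02,0.4],
  [[-0.02,0.08,0],0.04,0.4],
  [[-0.03,0.12,0],0.065,0.4],
  [[-0.04,0.16,0],0.065,0.4],
  [[-0.05,0.2,0.01],0.065,0.2],
  [[-0.06,0.234,0.015],0.065,0],
  [[-0.06,0.234,0.015],0.065,0],
  [[-0.06,0.234,0.015],0.065,0],
  [[-0.06,0.234,0.015],0.065,0],
  [[-0.06,0.234,0.015],0.065,0],
])

```text
clock: 24.92
ee_pos: [0.6414, -0.1099, 0.1466]
tool_rot: [0.79, 0.613, -0.0, -0.0]
contact_force: [0.3, 0.2, 0.4]
opening: 0.497
grip_force: 0.0
```

Run:
```python
from h import *
from go import go
go()
o=readout.get_obs(); c=cam("wrist",o); im=snap("wrist","w13.png"); np.save("w13.npy",np.array([*o["ee_pos"],*o["tool_rot"]]))
h=cv2.cvtColor(np.ascontiguousarray(im[:,:,::-1]),cv2.COLOR_BGR2HSV); m=cv2.inRange(h,(10,110,90),(25,255,255)); m[265:]=0
n,l,s,ce=cv2.connectedComponentsWithStats(m); i=1+s[1:,4].argmax(); print(ce[i],s[i])
ys,xs=np.nonzero(l==i); W=plane(c,np.c_[xs,ys],.0095)
r=cv2.fitLine(W[:,:2].astype(np.float32),cv2.DIST_HUBER,0,.001,.001).ravel(); a=np.degrees(np.arctan2(r[1],r[0])); print("dir",a,"pt",r[2:],"exp mid px",proj(c,[[.645,-.11,.0095]]))
t=(W[:,:2]-r[2:])@r[:2]; print("ends",r[2:]+r[:2]*t.min(),r[2:]+r[:2]*t.max())
```

```text
at [ 0.6414 -0.1099  0.1466] az -14.42 t 24.92 F [0.3 0.2 0.4] open 0.497 grip 0.0 tilt z [-0. -0. -1.]
[460.28996448 135.67584369] [ 423  102   73   69 2252]
dir -27.596027 pt [ 0.8453879  -0.11449249] exp mid px [[260.00242377 181.65353875]]
ends [ 0.81342145 -0.09778367] [ 0.87543273 -0.13019691]
```

View pics/w13.png

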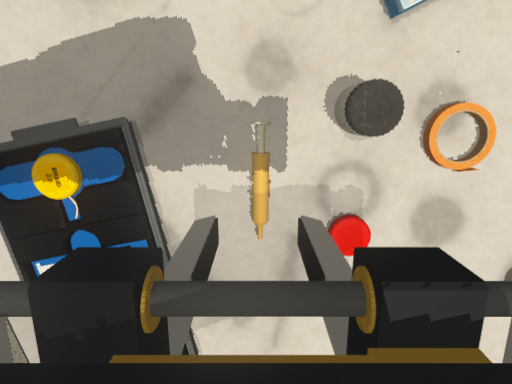

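The syringe is vertical in the image, nozzle tip at (260,239) and plunger end at (261,122). My blob had picked the orange ring at (460,136), so I'll restrict it to the syringe.

```bash
cat > syr.py <<'E'
from h import *
def syr(im,c,x0,x1,y0,y1,z=.0095):
    h=cv2.cvtColor(np.ascontiguousarray(im[:,:,::-1]),cv2.COLOR_BGR2HSV); m=cv2.inRange(h,(10,110,90),(25,255,255)); k=np.zeros_like(m); k[y0:y1,x0:x1]=1; m*=k
    ys,xs=np.nonzero(m); W=plane(c,np.c_[xs,ys],z)
    r=cv2.fitLine(W[:,:2].astype(np.float32),cv2.DIST_HUBER,0,.001,.001).ravel(); t=(W[:,:2]-r[2:])@r[:2]
    return r,[r[2:]+r[:2]*v for v in(t.min(),t.max())],np.degrees(np.arctan2(r[1],r[0])),(xs.mean(),ys.mean())
E
python3 - <<'E'
from syr import *
from go import go
im=cv2.imread("pics/w13.png")[:,:,::-1]; s=np.load("w13.npy"); c=cam("wrist",dict(ee_pos=s[:3],tool_rot=s[3:]))
r,e,a,px=syr(im,c,235,290,110,245); print(r,e,a,px)
n,p=plane(c,[(260,239)],.0095)[0],plane(c,[(261,122)],.0095)[0]; mid=(n+p)/2; print(n,p,np.linalg.norm(n-p),mid)
go((*mid[:2],.08,-14.5),(*mid[:2],.006,-14.5))
E
```

```text
[ 0.25490138  0.96696705  0.6429073  -0.11833168] [array([ 0.62965395, -0.16860827]), array([ 0.65270895, -0.08114924])] 75.232254 (np.float64(260.03429027113236), np.float64(189.57814992025519))
[ 0.62976183 -0.16978343  0.0095    ] [ 0.6604693 -0.0532044  0.0095   ] 0.12055546117785387 [ 0.64511557 -0.11149392  0.0095    ]
at [ 0.6414 -0.11    0.1468] az -14.42 t 24.97 F [-0.1  0.5  0.1] open 0.5 grip 0.0 tilt z [ 0. -0. -1.]
(np.float64(0.6451155670569073), np.float64(-0.11149391729757532), 0.08, -14.5) -> [-0.0007  0.0049  0.0835] 0.0004
(np.float64(0.6451155670569073), np.float64(-0.11149391729757532), 0.006, -14.5) -> [-0.0007  0.0049  0.176 ] 0.0004
```

>>> carry_out([
  [[-0.001,0.004,0.03],0.002,0],
  [[-0.001,0.004,0.06],0.002,0],
  [[-0.001,0.004,0.083],0.002,0],
  [[-0.001,0.004,0.083],0.002,0],
  [[-0.001,0.004,0.083],0.002,0],
  [[-0.001,0.004,0.083],0.002,0],
  [[-0.001,0.004,0.083],0.002,0],
  [[-0.001,0.004,0.083],0.002,0],
  [[-0.001,0.004,0.083],0.002,0],
  [[-0.001,0.004,0.083],0.002,0],
])

```text
clock: 25.8
ee_pos: [0.6451, -0.1119, 0.0805]
tool_rot: [0.792, 0.61, 0.0, 0.0]
contact_force: [0.3, -0.5, 0.5]
opening: 0.502
grip_force: 0.0
```

Run:
```python
from syr import *
from go import go
o=readout.get_obs(); c=cam("wrist",o); im=snap("wrist","w14.png")
r,e,a,px=syr(im,c,215,305,80,270); print(e,a,px)
s=np.load("w13.npy"); c0=cam("wrist",dict(ee_pos=s[:3],tool_rot=s[3:])); print(tri(c,px,c0,(260.03,189.58)))
d=np.array([.2555,.9668]); mid=(e[0]+60e-3*d+np.array([.6451,-.1115]))/2; print(mid); go((*mid,.006,-14.8))
```

```text
[array([ 0.62960481, -0.16958308]), array([ 0.65276192, -0.08088886])] 75.36733 (np.float64(255.69122989102232), np.float64(206.77426050856252))
(array([ 0.64295895, -0.11829009,  0.00811861]), np.float64(5.8297147185944775e-05))
[ 0.64501741 -0.11153754]
at [ 0.645  -0.1118  0.0803] az -14.8 t 25.85 F [-0.2 -0.7  0.8] open 0.5 grip 0.0 tilt z [ 0. -0. -1.]
(np.float64(0.6450174065067524), np.float64(-0.1115375386491064), 0.006, -14.8) -> [ 0.0003 -0.0001  0.0928] -0.0
```

>>> carry_out([
  [[0,0,0.035],0,0],
  [[0,0,0.07],0,0],
  [[0,0,0.093],0,0],
  [[0,0,0.093],0,0],
  [[0,0,0.093],0,-1],
  [[0,0,0.093],0,-1],
  [[0,0,0.093],0,-1],
  [[0,0,0.093],0,-1],
  [[0,0,0.093],0,-1],
  [[0,0,0.093],0,-1],
])

```text
clock: 26.68
ee_pos: [0.6454, -0.1119, 0.0065]
tool_rot: [0.792, 0.61, 0.0, 0.0]
contact_force: [-2.0, 0.7, 6.5]
opening: 0.198
grip_force: 30.0
```

>>> carry_out([
  [[0,0,0],0,-1],
  [[0,0,0],0,-1],
  [[0,0,0],0,-1],
  [[0,0,-0.02],0,-1],
  [[0,0,-0.05],0,-1],
  [[0,0,-0.08],0,-1],
  [[0,0,-0.12],0,-1],
  [[0,0,-0.15],0,-1],
  [[0,0,-0.16],0,-1],
  [[0,0,-0.16],0,-1],
])

```text
clock: 27.52
ee_pos: [0.6459, -0.112, 0.136]
tool_rot: [0.792, 0.61, 0.001, 0.001]
contact_force: [-0.2, -0.2, 0.0]
opening: 0.202
grip_force: 30.0
```

```bash
python3 go.py 0.4524,-0.1472,0.13,87.0 0.4524,-0.1472,0.13,40
```

```text
at [ 0.6459 -0.112   0.136 ] az -14.81 t 27.52 F [-0.2 -0.2  0. ] open 0.202 grip 30.0 tilt z [ 0.004 -0.001 -1.   ]
(0.4524, -0.1472, 0.13, 87.0) -> [-0.1044 -0.2227  0.0066] -0.5656
(0.4524, -0.1472, 0.13, 40.0) -> [-0.1044 -0.2227  0.0066] -0.3045
```

>>> carry_out([
  [[-0.016,-0.034,0],-0.039,-1],
  [[-0.032,-0.068,0],-0.078,-1],
  [[-0.048,-0.102,0],-0.117,-1],
  [[-0.064,-0.136,0],-0.156,-1],
  [[-0.08,-0.17,0],-0.195,-1],
  [[-0.096,-0.204,0],-0.234,-1],
  [[-0.104,-0.223,0],-0.273,-1],
  [[-0.104,-0.223,0],-0.312,-1],
  [[-0.104,-0.223,0],-0.351,-1],
  [[-0.104,-0.223,0],-0.39,-1],
])

```text
clock: 28.35
ee_pos: [0.4502, -0.1467, 0.1325]
tool_rot: [0.295, 0.956, 0.0, -0.001]
contact_force: [1.0, 0.9, -0.6]
opening: 0.201
grip_force: 30.0
```

```bash
python3 go.py 0.4524,-0.1472,0.13,87.25; python3 -c "
from h import *;print(np.round(readout.get_obs()['joint_pos'],2))"
```

```text
at [ 0.4502 -0.1467  0.1325] az 55.72 t 28.35 F [ 1.   0.9 -0.6] open 0.201 grip 30.0 tilt z [-0.001  0.001 -1.   ]
(0.4524, -0.1472, 0.13, 87.25) -> [-0.0026  0.0011  0.0032] -0.1752
[ 0.85  0.31 -0.69  2.03  0.25  0.89  0.99]
```

>>> carry_out([
  [[-0.001,0,0],-0.039,-1],
  [[-0.002,0.001,0],-0.078,-1],
  [[-0.0026,0.001,0],-0.117,-1],
  [[-0.0026,0.001,0],-0.156,-1],
  [[-0.0026,0.001,0],-0.175,-1],
  [[-0.0026,0.001,0],-0.175,-1],
  [[-0.0026,0.001,0],-0.175,-1],
  [[-0.0026,0.001,0],-0.175,-1],
  [[-0.0026,0.001,0],-0.175,-1],
  [[-0.0026,0.001,0],-0.175,-1],
])

```text
clock: 29.18
ee_pos: [0.4532, -0.1471, 0.1334]
tool_rot: [0.028, 1.0, 0.0, -0.0]
contact_force: [0.7, -0.0, 0.2]
opening: 0.196
grip_force: 30.0
```

Run:
```python
from h import *
from go import go
go((.4524,-.1472,.13,87.25))
o=readout.get_obs(); c=cam("wrist",o); im=snap("wrist","w15.png"); p=o["ee_pos"]; np.save("w15.npy",np.array([*p,*o["tool_rot"]]))
ax=np.array([np.cos(np.radians(-2.75)),np.sin(np.radians(-2.75))]); q=lambda s,z:[*(np.array(p[:2])+s*ax),z]
print("exp held tips",proj(c,[q(.06,p[2]+.0035),q(-.06,p[2]+.0035)]).round(1))
m=np.array([.4538,-.1472]); print("cutout ends floor",proj(c,[[*(m+.064*ax),.0145],[*(m-.064*ax),.0145],[*(m+.064*ax),.0245],[*(m-.064*ax),.0245]]).round(1))
```

```text
at [ 0.4532 -0.1471  0.1334] az 86.84 t 29.18 F [ 0.7 -0.   0.2] open 0.196 grip 30.0 tilt z [-0.  0. -1.]
(0.4524, -0.1472, 0.13, 87.25) -> [ 0.001  -0.0002  0.0042] -0.0023
exp held tips [[258.7 321.2]
 [257.4 125.3]]
cutout ends floor [[258.5 248.8]
 [257.6 117.4]
 [258.5 253. ]
 [257.6 117.5]]
```

View pics/w15.png

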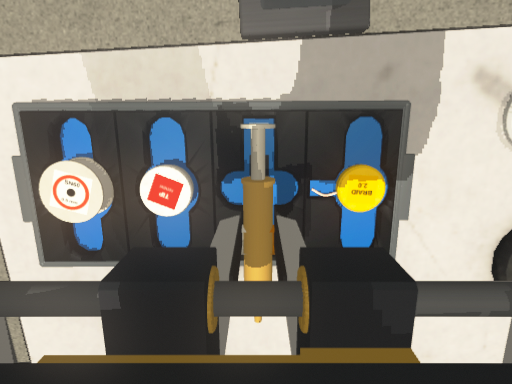

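The syringe is held along the module's x with its nozzle at (258,321), toward +x, and plunger end at (258,125). That lines up with the cutout, whose end shows at (258,119), and the other three pieces are seated. Lowering now.

```bash
python3 go.py 0.4534,-0.1464,0.0213,87.25
```

```text
at [ 0.4533 -0.1471  0.1334] az 86.86 t 29.23 F [-0.  -0.7 -0.1] open 0.203 grip 30.0 tilt z [-0.  0. -1.]
(0.4534, -0.1464, 0.0213, 87.25) -> [-1.000e-04  9.000e-04  1.402e-01] -0.0022
```

>>> carry_out([
  [[0,0.001,0.04],-0.002,-1],
  [[0,0.001,0.08],-0.002,-1],
  [[0,0.001,0.105],-0.002,-1],
  [[0,0.001,0.12],-0.002,-1],
  [[0,0.001,0.13],-0.002,-1],
  [[0,0.001,0.136],-0.002,-1],
  [[0,0.001,0.14],-0.002,-1],
  [[0,0.001,0.14],-0.002,-1],
  [[0,0.001,0.14],-0.002,-1],
  [[0,0.001,0.14],-0.002,-1],
])

```text
clock: 30.07
ee_pos: [0.4537, -0.1466, 0.0222]
tool_rot: [0.024, 1.0, -0.0, 0.0]
contact_force: [-0.4, -0.1, 0.1]
opening: 0.199
grip_force: 30.0
```

```bash
python3 go.py 0.4534,-0.1464,0.0208,87.25
```

```text
at [ 0.4537 -0.1466  0.0222] az 87.25 t 30.07 F [-0.4 -0.1  0.1] open 0.199 grip 30.0 tilt z [ 0.001 -0.001 -1.   ]
(0.4534, -0.1464, 0.0208, 87.25) -> [0.0004 0.0002 0.0017] -0.0
```

>>> carry_out([
  [[0,0,0.001],0,-1],
  [[0,0,0.001],0,-1],
  [[0,0,0.001],0,-0.2],
  [[0,0,0.001],0,-0.2],
  [[0,0,0.001],0,-0.2],
  [[0,0,0.001],0,-0.2],
  [[0,0,-0.03],0,-0.2],
  [[0,0,-0.08],0,-0.2],
  [[0,0,-0.13],0,-0.2],
  [[0,0,-0.18],0,-0.2],
])

```text
clock: 30.9
ee_pos: [0.4529, -0.1457, 0.167]
tool_rot: [0.024, 1.0, 0.001, -0.0]
contact_force: [0.5, -1.4, -0.4]
opening: 0.4
grip_force: 0.0
```

>>> carry_out([
  [[0,0,-0.04],0,-0.2],
  [[0,0,-0.08],0,-0.2],
  [[0,0,-0.1],0,-0.2],
  [[0,0,-0.1],0,-0.2],
  [[0,0,-0.1],0,-0.2],
  [[0,0,-0.1],0,-0.2],
  [[0,0,-0.1],0,-0.2],
  [[0,0,-0.1],0,-0.2],
  [[0,0,-0.1],0,-0.2],
  [[0,0,-0.1],0,-0.2],
])

```text
clock: 31.73
ee_pos: [0.4533, -0.1463, 0.2451]
tool_rot: [0.024, 1.0, 0.0, -0.0]
contact_force: [-0.3, -0.0, -0.2]
opening: 0.398
grip_force: 0.0
```

Run:
```python
from h import *
from go import go
go()
w=imaging.read_camera("wrist"); s=imaging.read_camera("scene")
A=cv2.resize(w[100:300,0:430],(800,372),interpolation=cv2.INTER_CUBIC); B=cv2.resize(s[170:285,200:450],(496,228),interpolation=cv2.INTER_CUBIC)
o=np.zeros((600,800,3),np.uint8); o[:372]=A; o[372:,:496]=B; cv2.imwrite("pics/fin.png",o[:,:,::-1])
```

```text
at [ 0.4533 -0.1463  0.2451] az 87.27 t 31.73 F [-0.3 -0.  -0.2] open 0.398 grip 0.0 tilt z [-0.001  0.001 -1.   ]
```

View pics/fin.png

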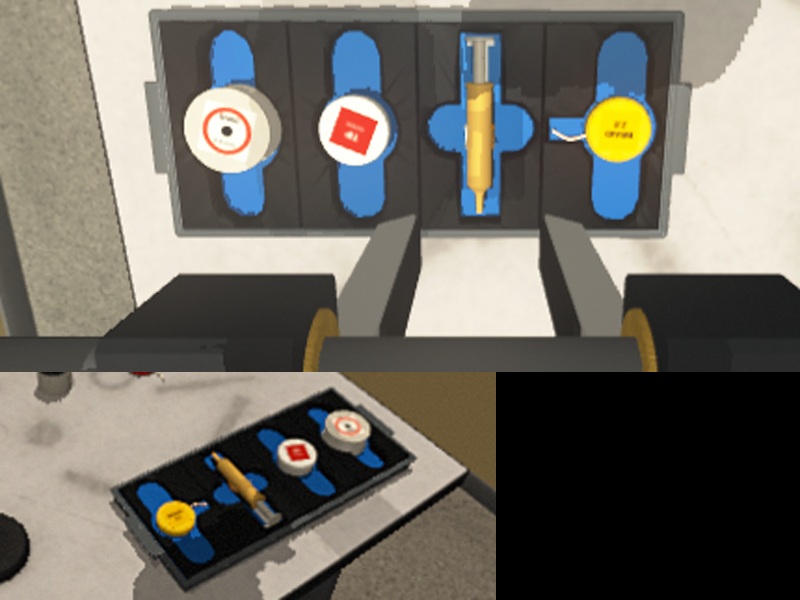

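All four pieces sit in their cutouts: reel (232,130), tin (353,130), syringe (480,125) with its nozzle toward +x, and wick (620,130) with its braid in the channel. I never went near the dish, and the jar was still in place. Handing in.

```bash
python3 -c "
from bench import bot;print(bot.sign_off())"
```

```text
the job is handed in; nothing more can be done
None
```

The soldering kit is packed and handed in at about 32 s: the final pictures show reel, tin, wick and syringe each in its own cutout, with braid and nozzle pointing the right way; I didn't touch the jar or the dish.

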